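# Lower the board hoist by its ratchet and hang a board carrier

### The arm

A 6-joint arm with a two-finger parallel gripper is mounted at the origin on a cart in front of the work surface, level with it; the furniture and walls round the work are solid. World frame = base frame: x ahead of the robot, y to its left, z up, the work surface at z = 0. Lengths are in m, angles in degrees, forces in N, time in s.
With the tool pointing down it reaches from about 0.325 to 0.75 m from the base axis. Payload 7.6 kg.
Tool frame: the origin (TCP) lies between the finger pads; the fingertips stand 8 mm ahead of it and the grasp point (between the pads) lies 11 mm behind it; z points along the fingers, y is the direction in which the jaws open and shut (so a half turn about z gives the same grasp; the last joint's range is limited). The gripper opens to 85 mm and grips with 20 to 120 N. Pads are 22 mm wide; open, the fingers measure 114 mm over their backs; the gripper's body (76 mm by 85 mm) begins 54 mm behind the grasp point. The pads swing forward as they close: fully open they stand 13 mm farther back than shut.
Start: joints at [-69.746, 2.991, 80.254, -0, 96.75, -4.028], TCP at [0.216, -0.479, 0.239] pointing down, gripper open.
Joint ranges: [-166.34, 166.34], [-52.06, 124.39], [6.96, 135.62], [-60.46, 240.46], [14.63, 156.25], [-167.68, 167.68]. Speed limits (degrees/s): [147.25, 147.25, 172.46, 180, 180, 180].

### API

Orientations are given as [roll, pitch, yaw] about the fixed x, y, z axes, in that order (R = Rz(yaw) Ry(pitch) Rx(roll)).
In Python, from workcell import sense, read_camera, close_job gives the robot as it stands.
- The arm moves only by the tool jog_arm, never from a script. Its argument "deltas" is a list of rows, each a list of 7 numbers: the shift along the world's x, y, z in mm, then the turn, a rotation vector about the world's x, y, z in degrees, then the closure in counts, from 0 (fully open) to 255 (shut). In form: [[tx, ty, tz, rx, ry, rz, jaw], ...]. A call has exactly 8 rows; each row is the pose to reach, as a shift and turn from the pose measured when the call began; what a row does not reach only later rows make up. A row lasts 1/12 s, in which the tool goes at most 41.7 mm and 7.16 degrees, less where a joint would pass 70% of its speed; a pose out of reach is approached as far as the arm can. A call with a gripper value outside its range is refused whole. The fingers move at their own pace and stop on an object; the grip force is fixed at half the most. Time passes only in rows, so rows that repeat a pose let the fingers close, or fill a call up. It gives the time, the measured TCP pose, the force and the opening at its end, in the units of the state.
- sense(): the state, without advancing time (a new reading comes with each control period).
- read_camera(name): name is "scene" or "top" or "wrist"; returns a dict with "pixels" (420x560x3 uint8, red, green, blue), "mtx" (3x3 intrinsics, pixels), "R" (3x3) and "t" (3): a world point X has camera coordinates R X + t. Camera axes: x right, y down, z forward; pixel columns grow to the right and rows downward; lengths in m; the calibration is good to about 2 mm. A picture is of the moment at which its call begins. There is no depth.
- close_job(): hands the job in, once; it reports no verdict.
The state is a dict: "clock": time; "joints": joint angles; "qd": joint speeds; "joint_efforts": joint torques, N m; "position": TCP position; "tool_rot": TCP orientation; "force": force on the tool from outside, world axes, zero at the start; "torque": the same for the moment, N m; "finger_gap": finger opening in m.
Only numpy, scipy, OpenCV 4.12 (cv2) and the standard library are available. Lean on these libraries where they do the work, as an engineer would, in place of code of your own. Each camera call takes 0.05 s, during which the arm holds its last target.

### The job

Bring the board hoist down and load it: flip the red holding pawl off the ratchet wheel so that it lies back on its rest, then turn the crank backwards (counterclockwise as you face the panel) until the blue carriage is fully down on its stop, then flip the pawl back into the teeth. After that turn the brass swivel hook to face straight to the front of the hoist, and hang the board carrier on it by its eye, left hanging still. Do not topple the carrier, and leave the caliper, cutter, screwdriver, tweezers and heat sink where they are.

Things in the scene. Friction and masses are not known exactly. Their poses are not given: they have to be found in the camera images.
- hoist: Fixed hoist: grey base plate 240 x 340 x 12 mm, white console with a sloping panel at its right, mast at its left (24 mm square, at hoist x 0.10 y 0.12, top z 0.285). Hoist frame: origin on the bench, 20 mm before and 5 mm right of the plate's middle; x points to the hoist's back (its front, -x, is turned to the robot), y to its left, z up.
- wheel_axis (a point): Where the ratchet wheel's axis meets the panel face: hoist (0, -0.08, 0.095). The panel slopes 35 deg. u, v, n used below are in m from this point, in the hoist frame: u = (cos 35, 0, sin 35) up the slope, v = (0, 1, 0) left, n = (-sin 35, 0, cos 35) straight out of the panel. The point's own axes are the hoist's.
- guard_edge (a point): Middle of the yellow front edge of the clear guard above the upper half of the wheel: hoist (0.02, -0.08, 0.2425). The guard runs back from there, 170 mm wide (y), 9 mm thick, so a hand must reach the upper half tilted about 35 deg (along -n), not from straight above.
- wheel (a joint): Steel ratchet wheel, 80 mm across, 16 teeth 0.39 rad apart, n 0.005 to 0.015, with a crank (arm's outer face n 0.028). Rad: 0 = carriage fully down on its stop; grows clockwise facing the panel, raising the carriage 25 mm per rad. Starts at 1.5 to 2.2. Stiff (4 to 6 N at the grip), stays where left. With the pawl in, it turns back hardly more than one tooth.
- crank (a point): Middle of the black crank grip: a cylinder along n, 14 to 16 mm thick, from n 0.030 to 0.068 (point at n 0.049), spinning freely on its pin, 50 mm from the wheel axis. At wheel angle w: u = 0.050 cos(-0.611 - w), v = 0.050 sin(-0.611 - w), so it moves on the right of the axis.
- pawl (a joint): Red holding pawl left of the wheel, rad. 0 = tip down between teeth (up to 0.12 riding on a tooth); grows counterclockwise (facing the panel), away from the wheel, to its stop at 1.25, where it lies on its rest. Pivot, along n: u -0.050, v 0.062. Moves freely and falls by its weight: into the teeth below 0.4, onto its rest above 0.6. Top at n 0.015.
- pawl_knob (a point): Middle of the red knob of the pawl: a cylinder along n, 12 mm thick, from n 0.020 to 0.054 (point at n 0.042), 36 mm from the pawl's pivot. At pawl angle a: u = -0.050 + 0.036 cos(a - 0.495), v = 0.062 + 0.036 sin(a - 0.495).
- hook (a joint): Swivel of the brass hook, rad, about the vertical through hoist (0, 0.12). 0 = hook points straight to the hoist's front (-x); negative points to its left (-1.57: along +y). Starts at -1.5 to -0.8; stays where left (friction 0.05 N m).
- hook_head (a point): Middle of the brass hook head on the swivel axis: a block 30 mm long (along the hook), 14 mm wide, 20 mm high, standing on the end of the blue carriage arm. With the carriage down: hoist (0, 0.12, 0.182), head's top z 0.192, top of the arm under it z 0.170.
- hook_seat (a point): Seat: top of the hook's round bar (8 mm thick), 32 mm out from the swivel axis, z 0.190 with the carriage down. The bar is free from 15 to 50 mm out; its end (60 mm out) is turned up, to 10 mm above the bar's top.
- carrier: Loose board carrier, 0.16 kg, 168 mm tall, standing upright at the left: dark foot 44 x 60 x 12 mm (x, y, z), aluminium frame with a green circuit board, above it a rectangular eye and an orange tab. Origin under the middle of its foot, z up; the frame lies in its y-z plane, the eye is open along its x (either way round may face the hook).
- carrier_tab (a point): Point on the orange tab, 151 mm above the foot's underside. The tab is 10 mm thick (along the carrier's x), 24 mm wide (y), from 124 to 168 mm above the underside.
- carrier_eye (a point): Middle of the upper inner edge of the eye, 119 mm above the foot's underside; it comes to rest on the hook seat. The eye is 24 mm wide (y) and 31 mm high (88 to 119 mm above the underside), its bars 6 mm thick.
- caliper: Steel caliper lying at the right, bystander.
- flush_cutter: Red-handled cutter lying at the front right, bystander.
- driver_yellow: Yellow screwdriver at the front left, bystander.
- tweezers_a: Bright tweezers lying in front of the hoist, bystander.
- heat_sink: Black finned heat sink 40 x 40 x 14 mm at the back left, bystander.
Things that resemble listed ones, but are neither listed nor needed, are in the scene too. There is more than one size of the carrier; the one meant has the size given above.

How it is judged:
By the outcome, as a careful person would: the job done as asked, in the order asked, and still so for the second after the job is handed in, with the robot touching nothing.
It also fails if it takes over 72 s, if anything falls off the work surface, if the arm or the gripper's body presses on something with over 40 N, if the wrist force passes 120 N, or if a joint passes its speed limit or range.

## Working session

There is one attempt and no reset: what is moved stays moved. The work goes in short steps, Python scripts to look and compute and a tool call to move; the robot and the scene stay as the last step left them, time stands still between calls to the robot, and variables do not carry over. Pictures are saved under pics/ and viewed, and the job is handed in when it is done.

Besides the shell and the picture viewer there is one more tool, called after "Emit:" as a command line: name --pt "numbers of a row" for each row, then --argument value for the rest. jog_arm: Moves the arm, as the interface text tells. Its arguments: {"type":"object","properties":{"deltas":{"type":"array","items":{"type":"array","items":{"type":"number"}}}},"required":["deltas"]}

```bash
ls; mkdir -p pics; python3 - <<'E'
from workcell import sense, read_camera
import cv2,json,numpy as np
print(sense())
for n in ["scene","top","wrist"]:
    c=read_camera(n); cv2.imwrite(f"pics/{n}0.png",c["pixels"][:,:,::-1]); np.savez(f"pics/{n}0.npz",**c)
    print(n,c["mtx"].tolist(),c["R"].tolist(),c["t"].tolist())
E
```

```text
pics
{'clock': 0.0, 'joints': array([-6.97456506e+01,  3.02841007e+00,  8.03141632e+01,  7.72756952e-04,
        9.67499437e+01, -4.02788246e+00]), 'qd': array([ 0.01942886, -0.04578799,  0.00354623, -0.12183572, -0.11029784,
       -0.07469637]), 'joint_efforts': array([ 3.16934820e-04, -3.81665111e+01, -3.60188234e+01, -5.86631884e-06,
        6.12306845e-03, -2.89279410e-05]), 'position': array([ 0.21581853, -0.47826505,  0.23845146]), 'tool_rot': array([-1.79907765e+02, -7.26422059e-03,  2.42823162e+01]), 'force': array([ 1.00058001,  0.29827129, -0.15833469]), 'torque': array([ 0.00103732, -0.01863121,  0.00761581]), 'finger_gap': 0.08565571008167376}
scene [[395.4067945253201, 0.0, 276.7447626408507], [0.0, 395.4067945253201, 205.05819726154328], [0.0, 0.0, 1.0]] [[-0.6795759675578948, -0.7334311657176804, -0.01597590284633424], [-0.3220544753047952, 0.3178313341729617, -0.8917758451281287], [0.6591338401674609, -0.6008843217890106, -0.4521953256881991]] [0.3555260707008119, 0.2961660409830279, 1.1614651882538143]
top [[487.06868310966473, 0.0, 277.5444806426853], [0.0, 487.06868310966473, 206.89209996965408], [0.0, 0.0, 1.0]] [[0.0026679541704811003, -0.9999916666351096, 0.0030900939920943267], [-0.9959073897875892, -0.0029361937623785393, -0.09033188657755731], [0.09034020692368995, -0.0028364461083429547, -0.995906924158307]] [0.02982183494321981, 0.4985517006723907, 1.5992641981583564]
wrist [[313.1959001630513, 0.0, 280.0377292275459], [0.0, 313.1959001630513, 210.13646254505076], [0.0, 0.0, 1.0]] [[0.4123483297114684, -0.9110258250251262, -0.0008950538826499381], [-0.8728551431321256, -0.39535255074619796, 0.2860424089646042], [-0.2609458834547137, -0.1171678571783478, -0.9582165408467314]] [-0.5236832141367701, -0.039865273152635626, 0.37851576619988847]
```

View pics/scene0.png

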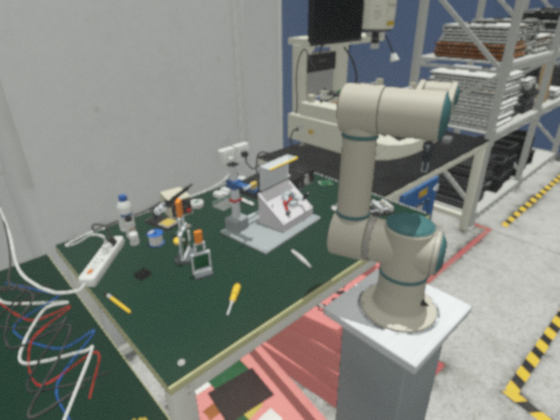

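View pics/top0.png

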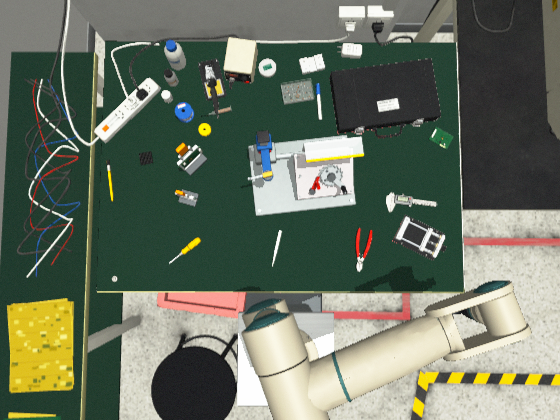

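View pics/wrist0.png

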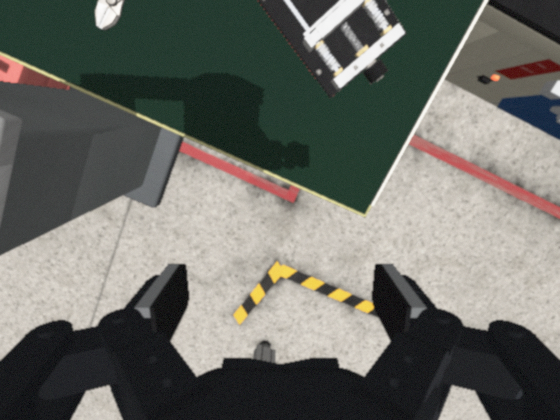

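```bash
python3 - <<'E'
import cv2
t=cv2.imread("pics/top0.png"); cv2.imwrite("pics/tc1.png",cv2.resize(t[120:225,235:375],None,fx=5.6,fy=5.6,interpolation=cv2.INTER_CUBIC))
cv2.imwrite("pics/tc2.png",cv2.resize(t[130:215,165:225],None,fx=7,fy=7,interpolation=cv2.INTER_CUBIC))
s=cv2.imread("pics/scene0.png"); cv2.imwrite("pics/sc1.png",cv2.resize(s[140:290,165:325],None,fx=4,fy=4,interpolation=cv2.INTER_CUBIC))
E
```

```text
(no output)
```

View pics/tc1.png

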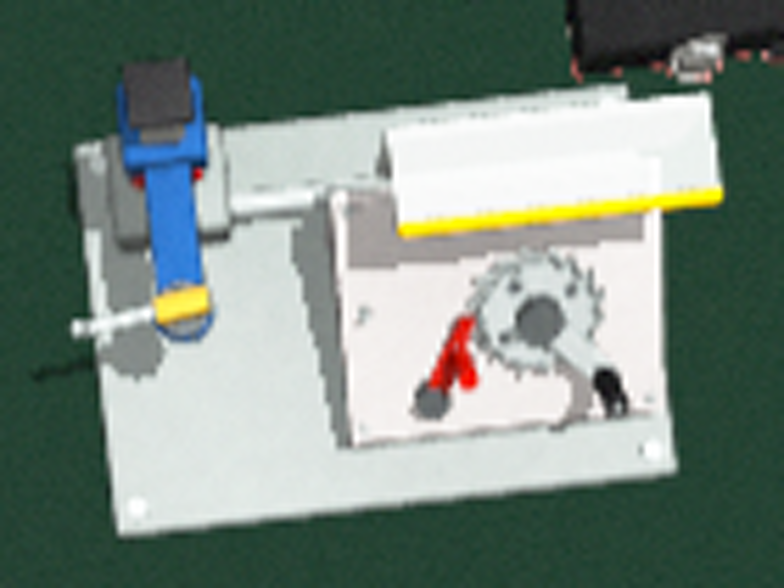

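View pics/tc2.png

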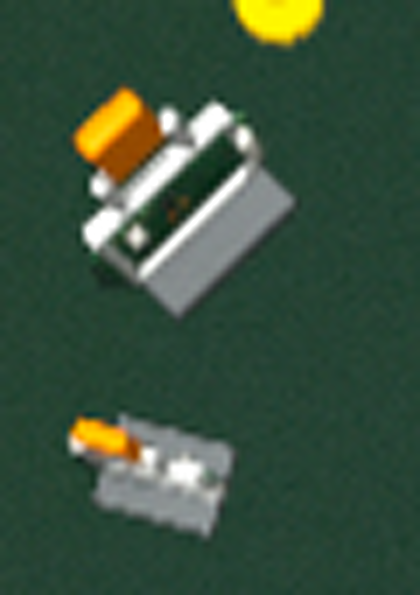

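View pics/sc1.png

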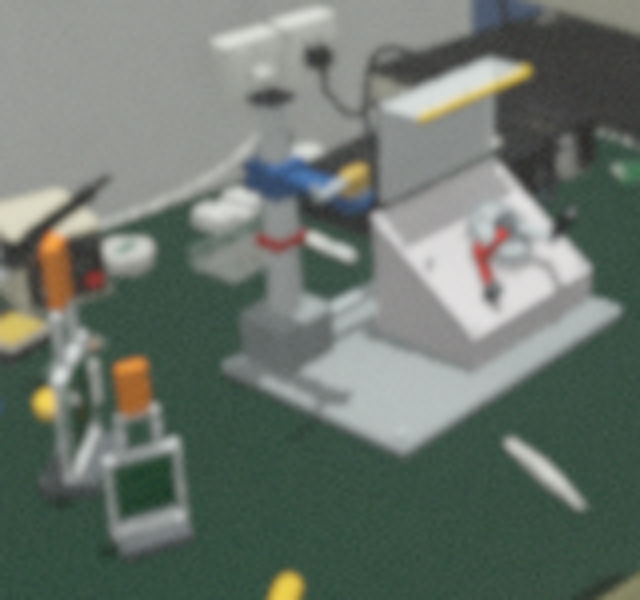

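```bash
cat > h.py <<'E'
import numpy as np, cv2
from scipy.optimize import least_squares
def load(n): return dict(np.load(f"pics/{n}.npz"))
def proj(c,X):
    X=np.atleast_2d(X); p=X@c["R"].T+c["t"]; q=p@c["mtx"].T; return q[:,:2]/q[:,2:]
def onplane(c,uv,z):
    uv=np.atleast_2d(uv); d=np.c_[uv,np.ones(len(uv))]@np.linalg.inv(c["mtx"]).T@c["R"]; o=-c["R"].T@c["t"]
    return o+d*((z-o[2])/d[:,2:])
def T(p,X):
    X=np.atleast_2d(X); c,s=np.cos(p[2]),np.sin(p[2])
    return np.c_[p[0]+c*X[:,0]-s*X[:,1],p[1]+s*X[:,0]+c*X[:,1],X[:,2]]
E
python3 - <<'E'
from h import *
c=load("top0"); s=load("scene0")
def tp(a): return np.array(a)/5.6+[235,120]-0.4
H=np.array([[-.1,.175,.012],[-.1,-.165,.012],[.14,.175,.012],[.02,.005,.2425],[.02,-.165,.2425]])
px=tp([[118,535],[677,470],[76,148],[400,232],[722,198]])
f=lambda p:(proj(c,T(p,H))-px).ravel()
r=least_squares(f,[.4,0,0]); print(r.x,np.degrees(r.x[2]),f(r.x))
def tp2(a): return np.array(a)/7+[165,130]-0.4
big=tp2([[180,315],[293,200]]); print(onplane(c,big,.012), np.linalg.norm(np.diff(onplane(c,big,.012),axis=0)))
sm=tp2([[97,500],[210,535],[233,450],[122,415]]); w=onplane(c,sm,.012);print(w, np.linalg.norm(np.diff(w,axis=0),axis=1))
# scene: foot/top
def sp(a): return np.array(a)/4+[165,140]-.4
print(onplane(s,sp([[120,552],[190,535]]),.0))
E
```

```text
[ 0.59121197 -0.05702182  0.12025324] 6.890003062181756 [-0.12619776  0.16943481  0.75047265 -0.05878881 -0.6466769  -0.86188051
 -0.26810232  0.64753124  0.28323249 -0.02572866]
[[0.60781611 0.32542735 0.012     ]
 [0.66408733 0.27194369 0.012     ]] 0.07763343834938079
[[0.51818105 0.36347484 0.012     ]
 [0.50150562 0.30907417 0.012     ]
 [0.5424833  0.29878606 0.012     ]
 [0.55923387 0.3523431  0.012     ]] [0.05689906 0.04224944 0.0561154 ]
[[5.33543788e-01 3.58041559e-01 0.00000000e+00]
 [5.12640355e-01 3.03339173e-01 1.11022302e-16]]
```

```bash
cat >> h.py <<'E'
from scipy.spatial.transform import Rotation as Ro
HP=np.array([0.5912,-0.0570,0.12025])
th=np.radians(35)
U=np.array([np.cos(th),0,np.sin(th)]);V=np.array([0,1.,0]);N=np.array([-np.sin(th),0,np.cos(th)])
WA=np.array([0,-.08,.095])
def P(u,v,n): return np.atleast_2d(WA+np.multiply.outer(u,U)+np.multiply.outer(v,V)+np.multiply.outer(n,N))
def crank(w,n=.049): return P(.05*np.cos(-.611-w),.05*np.sin(-.611-w),n)
def knob(a,n=.042): return P(-.05+.036*np.cos(a-.495),.062+.036*np.sin(a-.495),n)
E
python3 - <<'E'
from h import *
w=load("wrist0"); C=-w["R"].T@w["t"]; R=Ro.from_euler("xyz",[-179.9,0,24.28],degrees=True).as_matrix()
print("cam in tool",R.T@(C-[.2158,-.4783,.2385]), "cam axis in tool",R.T@w["R"][2])
c=load("top0");s=load("scene0")
it=cv2.imread("pics/top0.png");isc=cv2.imread("pics/scene0.png")
def draw(im,c,X,col,k,o):
    for p in proj(c,X):
        q=((p-o+.5)*k).astype(int); cv2.circle(im,tuple(int(a) for a in q),2,col,-1)
car=np.array([.530,.331,np.radians(-17)])
def box(x0,x1,y0,y1,z0,z1): return np.array([[x,y,z] for x in(x0,x1) for y in(y0,y1) for z in(z0,z1)])
items=[(T(HP,box(-.1,.14,-.165,.175,0.012,.012)),(0,0,255)),(T(HP,P(.04*np.cos(np.arange(0,6.28,.2)),.04*np.sin(np.arange(0,6.28,.2)),.015)),(255,0,0)),
(T(HP,np.vstack([crank(x,.068) for x in (1.5,1.8,2.1)])),(0,255,255)),
(T(HP,knob(0,.054)),(255,255,0)),(T(HP,box(.088,.112,.108,.132,.285,.285)),(255,0,255)),
(T(HP,np.array([[0,.12,.192+.025*x] for x in(1.5,1.8,2.1)])),(255,0,255)),
(T(car,box(-.022,.022,-.03,.03,0,.012)),(0,0,255)),(T(car,box(-.005,.005,-.012,.012,.124,.168)),(255,0,255))]
for nm,im,cc,(x0,x1,y0,y1),k in [("a",it,c,(235,375,115,225),5.6),("b",it,c,(165,225,130,215),7),("c",isc,s,(165,325,140,290),4)]:
    cr=cv2.resize(im[y0:y1,x0:x1],None,fx=k,fy=k,interpolation=cv2.INTER_CUBIC)
    for X,col in items: draw(cr,cc,X,col,k,np.array([x0,y0]))
    cv2.imwrite(f"pics/ov_{nm}.png",cr)
E
```

```text
cam in tool [ 0.0706979  -0.00103603 -0.1351329 ] cam axis in tool [-0.28604338  0.00117644  0.95821595]
```

View pics/ov_a.png

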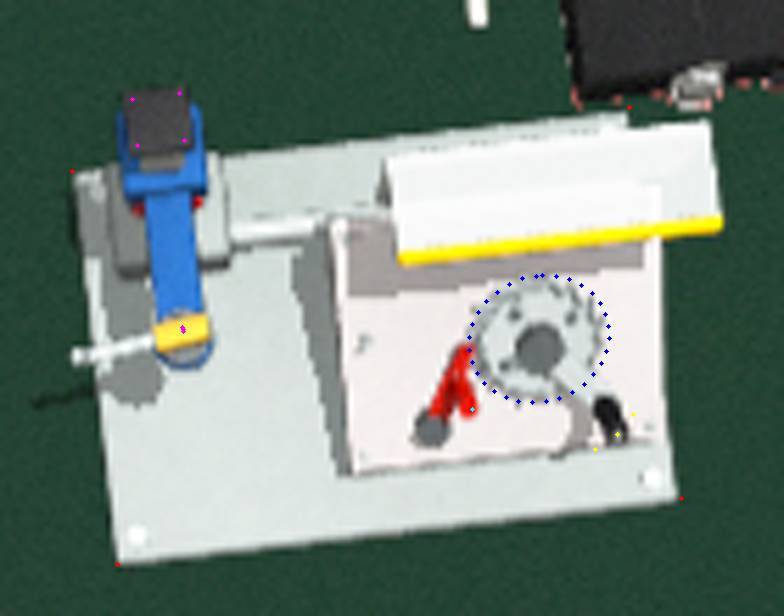

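View pics/ov_b.png

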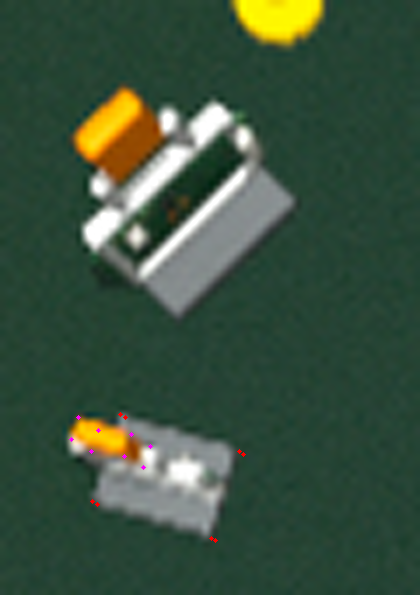

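View pics/ov_c.png

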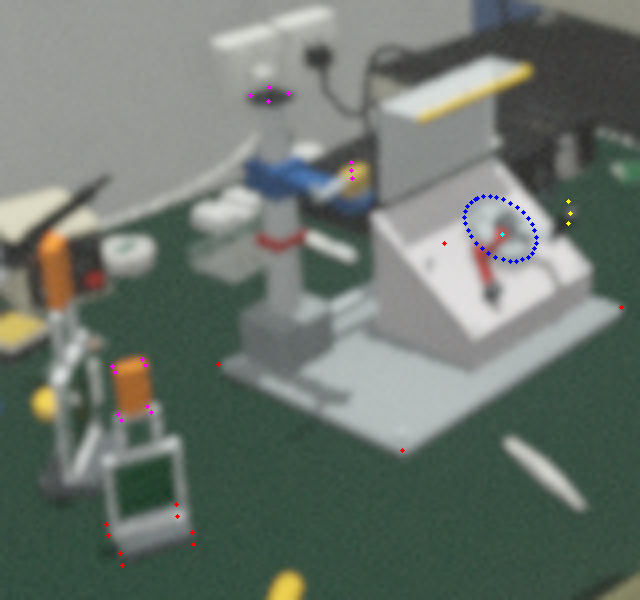

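```bash
cat >> h.py <<'E'
Rh=Ro.from_euler('z',HP[2]).as_matrix()
RT=Rh@np.c_[V,U,-N]   # tilted neutral: tool x=v, y=u, z=-n
def Rdown(yawdeg): return Ro.from_euler('xyz',[180,0,yawdeg],degrees=True).as_matrix()
def W(hp): return T(HP,hp)[0]
def delta(pos,R,st=None):
    from workcell import sense
    st=st or sense()
    R0=Ro.from_euler('xyz',st["tool_rot"],degrees=True).as_matrix()
    return np.r_[(np.asarray(pos)-st["position"])*1000, np.degrees(Ro.from_matrix(R@R0.T).as_rotvec())]
def show(*tg):
    from workcell import sense
    st=sense()
    for p,R in tg: print(np.round(delta(p,R,st),1).tolist())
E
python3 - <<'E'
from h import *
show((W(P(-.02,.015,.15)[0]),RT))
E
```

```text
[281.5, 344.5, -32.3, -18.4, -32.6, 70.2]
```

Emit:
jog_arm --pt "35 43 0 -2 -4 6 255" --pt "70 86 0 -4 -7 12 255" --pt "105 128 0 -6 -11 18 255" --pt "140 170 0 -8 -15 26 255" --pt "170 212 0 -10 -18 34 255" --pt "200 250 -5 -12 -21 42 255" --pt "225 280 -12 -14 -24 48 255" --pt "245 305 -20 -16 -27 54 255"

```text
clock: 0.82
position: [0.4252, -0.2174, 0.2277]
tool_rot: [152.3, -4.6, 76.2]
force: [0.7, -0.4, 0.1]
finger_gap: 0.0002
```

```bash
python3 - <<'E'
from h import *
show((W(P(-.02,.015,.15)[0]),RT))
E
```

```text
[72.1, 83.6, -21.3, -5.1, -7.1, 20.4]
```

Emit:
jog_arm --pt "18 21 -5 -1.3 -1.8 5 255" --pt "36 42 -10 -2.6 -3.6 10 255" --pt "54 63 -15 -4 -5.4 15 255" --pt "72 83.6 -21.3 -5.1 -7.1 20.4 255" --pt "72 83.6 -21.3 -5.1 -7.1 20.4 255" --pt "72 83.6 -21.3 -5.1 -7.1 20.4 255" --pt "72 83.6 -21.3 -5.1 -7.1 20.4 255" --pt "72 83.6 -21.3 -5.1 -7.1 20.4 255"

```text
clock: 1.48
position: [0.497, -0.1346, 0.207]
tool_rot: [145.0, 0.0, 96.8]
force: [-0.2, 0.5, 0.5]
finger_gap: -0.0001
```

```bash
python3 - <<'E'
from h import *
from workcell import sense, read_camera
print(sense()["position"],sense()["joints"])
c=read_camera("wrist"); np.savez("pics/w1.npz",**c); im=np.ascontiguousarray(c["pixels"][:,:,::-1]); cv2.imwrite("pics/w1.png",im)
im=cv2.resize(im,(784,588),interpolation=cv2.INTER_CUBIC)
A=np.arange(0,6.28,.2)
def d(X,col):
    for p in proj(c,T(HP,X)): cv2.circle(im,tuple(int(a*1.4) for a in p),2,col,-1)
d(P(.04*np.cos(A),.04*np.sin(A),.015),(255,0,0))
for w in (1.5,1.75,2.0): d(crank(w,.068),(0,255,255)); 
d(P(.05*np.cos(-.611-1.75)+.0075*np.cos(A),.05*np.sin(-.611-1.75)+.0075*np.sin(A),.068),(0,255,0))
k=knob(0,.054); d(k,(255,255,0)); d(knob(0,.054)+np.multiply.outer(.006*np.cos(A),U)+np.multiply.outer(.006*np.sin(A),V),(255,255,0))
d(np.array([[.02,y,.2425] for y in np.linspace(-.165,.005,10)]),(255,0,255))
cv2.imwrite("pics/w1o.png",im)
show((W(P(-.02,.015,.042)[0]),RT))
E
```

```text
[ 0.49701365 -0.13464401  0.20697704] [-29.77033498 -20.47274669 110.56412707  22.66293359  62.42979544
 -42.22066567]
[61.8, 8.3, -89.1, 0.0, 0.1, 0.1]
```

View pics/w1o.png

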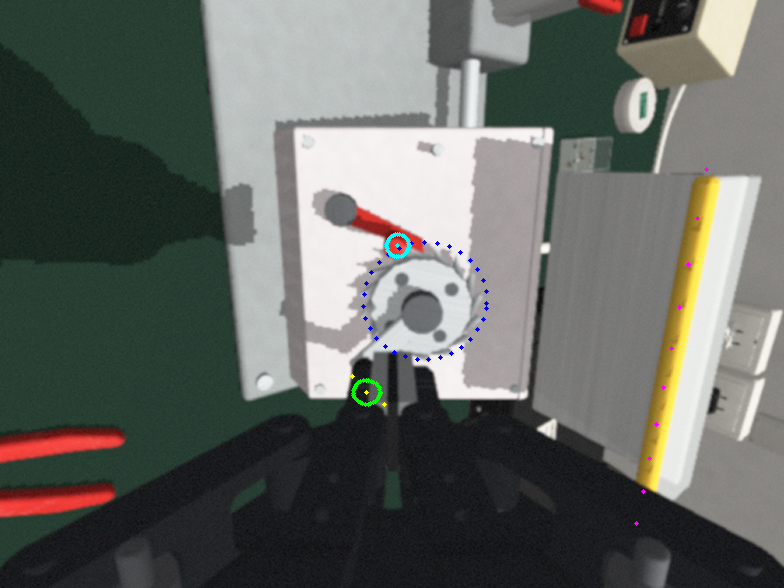

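View pics/w1.png

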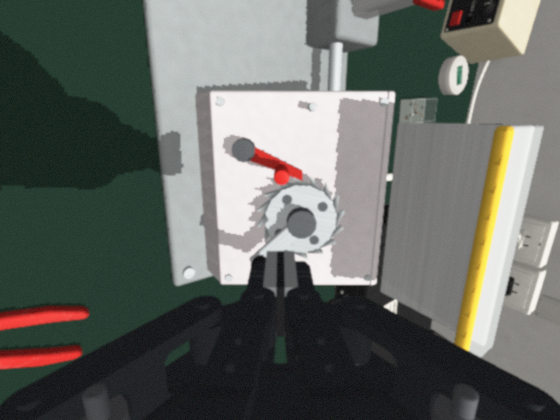

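```bash
python3 - <<'E'
from h import *
show(*[(W(P(-.018,v,n)[0]),RT) for v,n in[(.015,.08),(.015,.041),(.03,.041),(.045,.041),(.055,.041),(.067,.041)]])
E
```

```text
[41.8, 5.9, -56.8, 0.0, 0.1, 0.1]
[64.0, 8.5, -88.7, 0.0, 0.1, 0.1]
[62.2, 23.4, -88.7, 0.0, 0.1, 0.1]
[60.4, 38.3, -88.7, 0.0, 0.1, 0.1]
[59.2, 48.3, -88.7, 0.0, 0.1, 0.1]
[57.8, 60.2, -88.7, 0.0, 0.1, 0.1]
```

Emit:
jog_arm --pt "21 3 -28 0 0 0 255" --pt "42 6 -57 0 0 0 255" --pt "56 7.5 -77 0 0 0 255" --pt "64 8.5 -88.7 0 0 0 255" --pt "64 8.5 -88.7 0 0 0 255" --pt "63 15 -88.7 0 0 0 255" --pt "62.2 23 -88.7 0 0 0 255" --pt "61.2 31 -88.7 0 0 0 255"

```text
clock: 2.2
position: [0.5584, -0.1037, 0.1202]
tool_rot: [144.8, 0.1, 96.7]
force: [0.5, 0.2, 0.5]
finger_gap: -0.0003
```

```bash
python3 - <<'E'
from h import *
show(*[(W(P(-.018,v,n)[0]),RT) for v,n in[(.045,.041),(.055,.041),(.067,.041),(.067,.1)]])
E
```

```text
[-1.0, 7.3, -1.9, 0.1, 0.2, 0.2]
[-2.2, 17.3, -1.9, 0.1, 0.2, 0.2]
[-3.6, 29.2, -1.9, 0.1, 0.2, 0.2]
[-37.2, 25.1, 46.4, 0.1, 0.2, 0.2]
```

Emit:
jog_arm --pt "-0.7 6 -1.9 0 0 0 255" --pt "-1.5 12 -1.9 0 0 0 255" --pt "-2.2 18 -1.9 0 0 0 255" --pt "-3 24 -1.9 0 0 0 255" --pt "-3.6 29.2 -1.9 0 0 0 255" --pt "-3.6 29.2 -1.9 0 0 0 255" --pt "-20 27 22 0 0 0 255" --pt "-37 25 46 0 0 0 255"

```text
clock: 2.87
position: [0.5202, -0.0782, 0.1644]
tool_rot: [145.1, -0.0, 96.8]
force: [0.5, -1.1, 0.6]
finger_gap: 0.0
```

```bash
cat >> h.py <<'E'
def snap(name,marks,cam="wrist",crop=None,k=1.4):
    from workcell import read_camera
    c=read_camera(cam); np.savez(f"pics/{name}.npz",**c); im=np.ascontiguousarray(c["pixels"][:,:,::-1])
    x0,x1,y0,y1=crop or (0,560,0,420)
    im=cv2.resize(im[y0:y1,x0:x1],None,fx=k,fy=k,interpolation=cv2.INTER_CUBIC)
    raw=im.copy()
    for X,col in marks:
        for p in proj(c,X): cv2.circle(im,tuple(int(a) for a in (p-[x0,y0]+.5)*k),2,col,-1)
    cv2.imwrite(f"pics/{name}.png",im); cv2.imwrite(f"pics/{name}_raw.png",raw); return c
E
python3 - <<'E'
from h import *
A=np.arange(0,6.28,.3)
snap("w2",[(T(HP,crank(w,.068)),(0,255,255)) for w in (1.5,1.75,2.0)]+[(T(HP,knob(1.25,.054)),(255,255,0))])
show((W(P(0,-.02,.2)[0]),RT))
E
```

```text
[-31.5, -90.9, 87.1, 0.2, 0.5, 0.2]
```

View pics/w2.png

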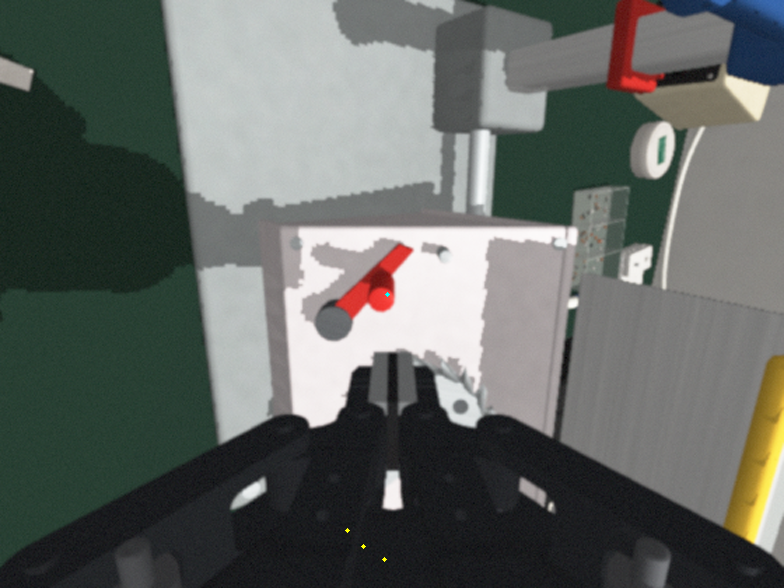

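```bash
python3 - <<'E'
from h import *
show((W(P(-.01,-.075,.13)[0]),RT))
E
```

```text
[6.9, -141.6, 24.0, 0.2, 0.5, 0.2]
```

Emit:
jog_arm --pt "0 -20 15 0 0 0 130" --pt "2 -55 24 0 0 0 130" --pt "4 -90 24 0 0 0 130" --pt "6 -125 24 0 0 0 130" --pt "7 -141.6 24 0 0.3 0 130" --pt "7 -141.6 24 0 0.3 0 130" --pt "7 -141.6 24 0 0.3 0 130" --pt "7 -141.6 24 0 0.3 0 130"

```text
clock: 3.58
position: [0.5277, -0.22, 0.1954]
tool_rot: [144.9, 0.2, 96.8]
force: [0.8, -0.1, 0.1]
finger_gap: 0.042
```

```bash
python3 - <<'E'
from h import *
A=np.arange(0,6.28,.2)
ci=lambda w,n:P(.05*np.cos(-.611-w)+.0075*np.cos(A),.05*np.sin(-.611-w)+.0075*np.sin(A),n)
snap("w3",[(T(HP,crank(w,.068)),(0,255,255)) for w in (1.5,1.75,2.0)]+[(T(HP,knob(1.25,.054)),(255,255,0)),(T(HP,ci(1.75,.068)),(0,255,0)),(T(HP,P(.04*np.cos(A),.04*np.sin(A),.015)),(255,0,0))])
E
```

```text
(no output)
```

View pics/w3.png

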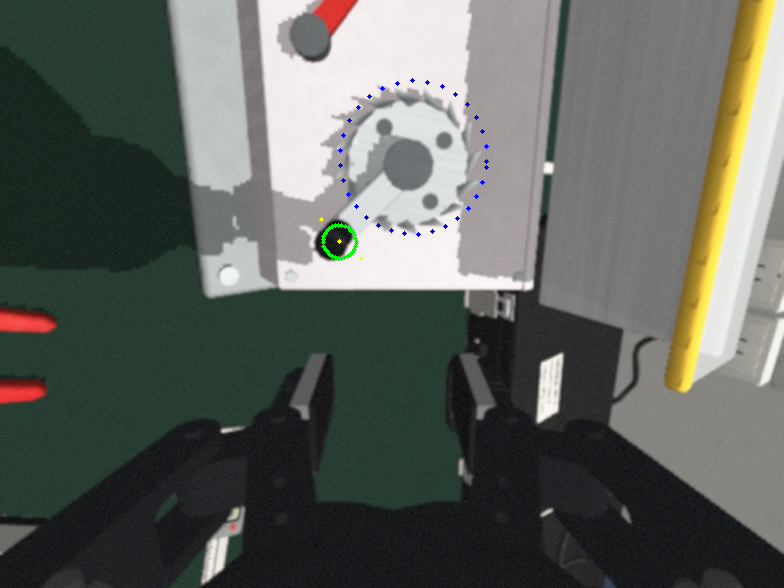

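```bash
python3 - <<'E'
from h import *
c=load("w3")
for n in(.015,.028,.035): print(proj(c,T(HP,P(0,0,n)))*1.4)
for w in(1.7,1.75,1.8,1.85): print(w,proj(c,T(HP,crank(w,.068)))*1.4,proj(c,T(HP,crank(w,.03)))*1.4)
print(proj(c,T(HP,P(-.05,.062,.015)))*1.4)
im=cv2.imread("pics/w3_raw.png")[130:290,280:480]; cv2.imwrite("pics/w3c.png",cv2.resize(im,None,fx=3.5,fy=3.5))
for w in(1.78,):
  w_=P(.05*np.cos(-.611-w),.05*np.sin(-.611-w),0)
show((W(crank(1.78,.1)[0]),RT),(W(crank(1.78,.046)[0]),RT))
E
```

```text
[[412.94506853 160.63484599]]
[[414.11920166 160.54961245]]
[[414.80633972 160.49973122]]
1.7 [[343.06262923 244.964917  ]] [[350.53729231 232.19561902]]
1.75 [[338.97104145 241.18368897]] [[347.09418034 228.97172527]]
1.8 [[335.04792589 237.1902344 ]] [[343.79715051 225.5696181 ]]
1.85 [[331.30301291 232.991395  ]] [[340.65442049 221.995559  ]]
[[315.90092964  32.31711563]]
[-9.6, 38.9, -39.6, 0.2, 0.2, 0.1]
[21.1, 42.6, -83.8, 0.2, 0.2, 0.1]
```

View pics/w3c.png

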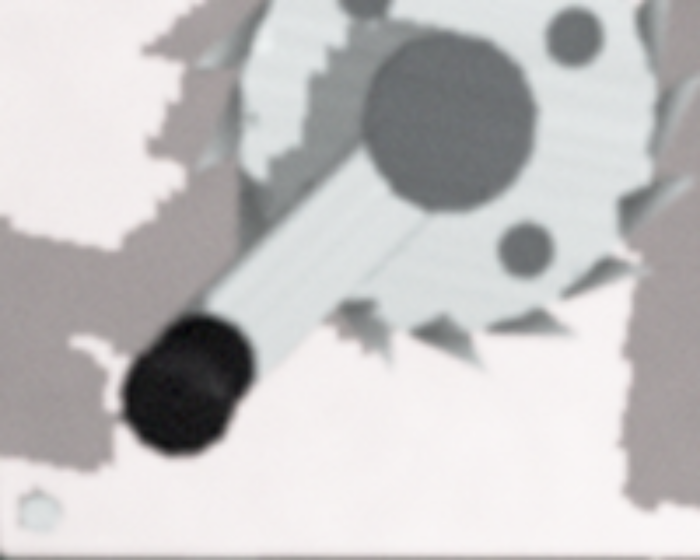

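```bash
python3 - <<'E'
from h import *
c=load("w3"); 
pos=np.array([.5277,-.22,.1954]);R=Ro.from_euler('xyz',[144.9,.2,96.8],degrees=True).as_matrix()
for x in(.011,-.011):
  for y in (-.021,0,.021):
   for z in (.008,.004): print(x,y,z,proj(c,pos+R@[x,y,z])*1.4)
c=load("w1");pos=np.array([.497,-.1346,.207]);R=Ro.from_euler('xyz',[145,0,96.8],degrees=True).as_matrix()
print([proj(c,pos+R@[x,0,.008])*1.4 for x in(.011,-.011)])
im=cv2.imread("pics/w3_raw.png")[330:500,270:520]; cv2.imwrite("pics/w3d.png",cv2.resize(im,None,fx=3,fy=3))
E
```

```text
0.011 -0.021 0.008 [[336.89201831 345.56801334]]
0.011 -0.021 0.004 [[335.49373856 350.14945074]]
0.011 0 0.008 [[395.98868767 345.61110571]]
0.011 0 0.004 [[396.08146416 350.19387574]]
0.011 0.021 0.008 [[455.09153061 345.65420257]]
0.011 0.021 0.004 [[456.6756788 350.2383055]]
-0.011 -0.021 0.008 [[338.99099906 400.63870773]]
-0.011 -0.021 0.004 [[337.6989213  406.37330994]]
-0.011 0 0.008 [[395.80414939 400.68290011]]
-0.011 0 0.004 [[395.88878192 406.41886818]]
-0.011 0.021 0.008 [[452.6230054  400.72709693]]
-0.011 0.021 0.004 [[454.0846281 406.4644311]]
[array([[396.18947109, 345.62631785]]), array([[395.92487191, 400.68949425]])]
```

View pics/w3d.png

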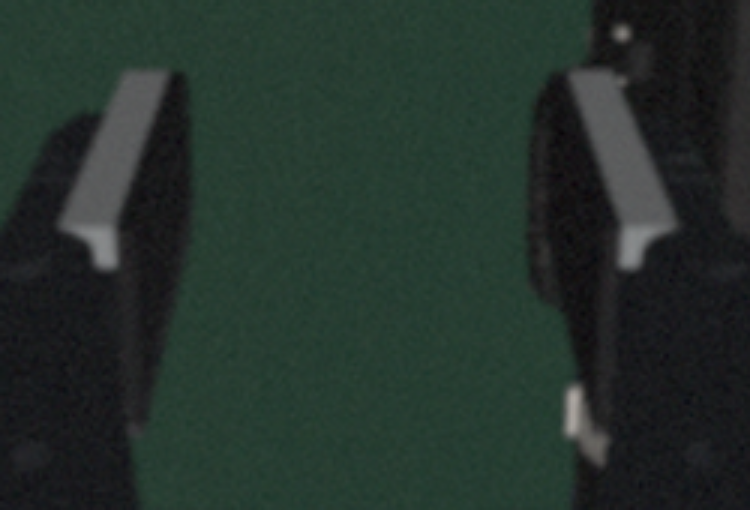

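```bash
python3 - <<'E'
from h import *
show((W(crank(1.77,.1)[0]),RT),(W(crank(1.77,.043)[0]),RT))
E
```

```text
[-9.3, 38.6, -39.4, 0.2, 0.2, 0.1]
[23.2, 42.5, -86.1, 0.2, 0.2, 0.1]
```

Emit:
jog_arm --pt "-5 20 -20 0 0 0 130" --pt "-9.3 38.6 -39.4 0 0 0 130" --pt "1 40 -55 0 0 0 130" --pt "12 41.3 -70 0 0 0 130" --pt "23.2 42.5 -86 0 0 0 130" --pt "23.2 42.5 -86 0 0 0 130" --pt "23.2 42.5 -86 0 0 0 255" --pt "23.2 42.5 -86 0 0 0 255"

```text
clock: 4.3
position: [0.551, -0.1767, 0.1105]
tool_rot: [144.8, 0.2, 96.9]
force: [-7.4, -1.2, -3.4]
finger_gap: 0.0188
```

Emit:
jog_arm --pt "0 0 0 0 0 0 255" --pt "0 0 0 0 0 0 255" --pt "0 0 0 0 0 0 255" --pt "0 0 0 0 0 0 255" --pt "0 0 0 0 0 0 255" --pt "0 0 0 0 0 0 255" --pt "0 0 0 0 0 0 255" --pt "0 0 0 0 0 0 255"

```text
clock: 4.97
position: [0.5508, -0.1769, 0.1106]
tool_rot: [144.8, 0.2, 96.9]
force: [-4.4, -2.8, -0.9]
finger_gap: 0.0129
```

```bash
python3 - <<'E'
from h import *
from workcell import sense
s=sense();print(s["force"],s["finger_gap"],s["position"])
snap("w4",[]); 
t=snap("t4",[],"top",(235,375,115,225),5.6)
show(*[(W(crank(w,.043)[0]),RT) for w in (1.77,1.65,1.5,1.3,1.1,.9,.7,.5,.3,.1,0)])
E
```

```text
[-4.38799295 -2.82503696 -0.88196291] 0.012861544094147673 [ 0.55077925 -0.17694256  0.1106097 ]
[0.2, -0.2, -1.1, 0.2, 0.2, 0.0]
[4.3, -3.8, 1.4, 0.2, 0.2, 0.0]
[9.8, -7.5, 4.9, 0.2, 0.2, 0.0]
[17.6, -10.9, 10.1, 0.2, 0.2, 0.0]
[25.8, -12.3, 15.6, 0.2, 0.2, 0.0]
[33.9, -11.7, 21.3, 0.2, 0.2, 0.0]
[41.8, -9.1, 27.0, 0.2, 0.2, 0.0]
[48.9, -4.7, 32.4, 0.2, 0.2, 0.0]
[55.2, 1.4, 37.2, 0.2, 0.2, 0.0]
[60.3, 8.9, 41.4, 0.2, 0.2, 0.0]
[62.3, 13.1, 43.1, 0.2, 0.2, 0.0]
```

View pics/w4.png

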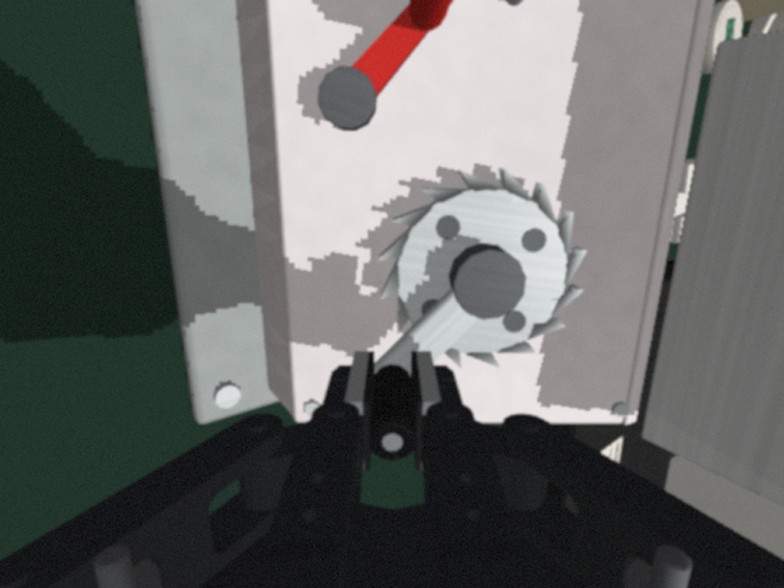

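View pics/t4.png

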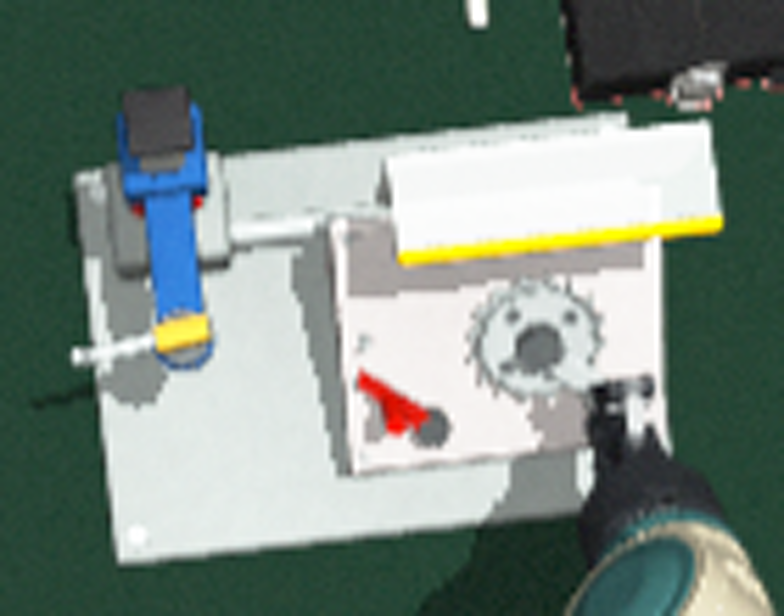

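Emit:
jog_arm --pt "2 -2 0.8 0 0 0 255" --pt "4.3 -3.8 1.9 0 0 0 255" --pt "7 -5.8 3.6 0 0 0 255" --pt "9.8 -7.4 5.3 0 0 0 255" --pt "13.7 -9.4 7.9 0 0 0 255" --pt "17.6 -10.8 10.5 0 0 0 255" --pt "21.7 -11.8 13.3 0 0 0 255" --pt "25.8 -12.2 16 0 0 0 255"

```text
clock: 5.73
position: [0.5772, -0.1878, 0.1278]
tool_rot: [144.8, 0.1, 97.0]
force: [-8.6, 8.9, 7.8]
finger_gap: 0.0132
```

```bash
python3 - <<'E'
from h import *
from workcell import sense
s=sense();print(s["force"],s["finger_gap"])
show(*[(W(crank(w,.043)[0]),RT) for w in (1.1,1,.9,.8,.7,.6,.5,.4,.3,.2,.1,0)])
E
```

```text
[-8.57697896  8.89740349  7.84900074] 0.013174608794309981
[-0.7, -1.4, -1.6, 0.1, 0.2, -0.1]
[3.4, -1.4, 1.3, 0.1, 0.2, -0.1]
[7.5, -0.9, 4.1, 0.1, 0.2, -0.1]
[11.5, 0.2, 7.0, 0.1, 0.2, -0.1]
[15.3, 1.7, 9.8, 0.1, 0.2, -0.1]
[19.0, 3.7, 12.5, 0.1, 0.2, -0.1]
[22.5, 6.1, 15.1, 0.1, 0.2, -0.1]
[25.8, 8.9, 17.6, 0.1, 0.2, -0.1]
[28.7, 12.2, 20.0, 0.1, 0.2, -0.1]
[31.4, 15.8, 22.2, 0.1, 0.2, -0.1]
[33.8, 19.7, 24.1, 0.1, 0.2, -0.1]
[35.8, 23.9, 25.9, 0.1, 0.2, -0.1]
```

Emit:
jog_arm --pt "3.6 -0.7 2.2 0 0 0 255" --pt "7.5 -0.5 4.8 0 0 0 255" --pt "11.5 0.5 7.5 0 0 0 255" --pt "15.3 1.9 10.1 0 0 0 255" --pt "19 3.8 12.7 0 0 0 255" --pt "22.5 6.1 15.3 0 0 0 255" --pt "25.8 8.9 17.7 0 0 0 255" --pt "28.7 12.2 20 0 0 0 255"

```text
clock: 6.4
position: [0.605, -0.1736, 0.1479]
tool_rot: [145.0, -0.1, 97.2]
force: [-22.7, 8.1, 9.0]
finger_gap: 0.0132
```

```bash
python3 - <<'E'
from h import *
from workcell import sense
s=sense();print(s["force"],s["finger_gap"])
show(*[(W(crank(w,.043)[0]),RT) for w in (.3,.2,.1,0,-.05,-.1)])
E
```

```text
[-22.7010392    8.07151116   9.00167432] 0.013151206875778207
[1.0, -2.0, -0.1, -0.1, -0.0, -0.3]
[3.7, 1.6, 2.0, -0.1, -0.0, -0.3]
[6.1, 5.5, 4.0, -0.1, -0.0, -0.3]
[8.1, 9.8, 5.8, -0.1, -0.0, -0.3]
[9.0, 12.0, 6.6, -0.1, -0.0, -0.3]
[9.7, 14.2, 7.3, -0.1, -0.0, -0.3]
```

Emit:
jog_arm --pt "0.8 0.4 1.2 0 0 0 255" --pt "2.0 2.4 2.6 0 0 0 255" --pt "3.2 4.6 3.8 0 0 0 255" --pt "4.2 7 4.8 0 0 0 255" --pt "5.0 9.2 5.7 0 0 0 255" --pt "5.7 11.2 6.5 0 0 0 255" --pt "6.2 13 7.1 0 0 0 255" --pt "6.2 13 7.1 0 0 0 255"

```text
clock: 7.07
position: [0.6109, -0.1619, 0.1539]
tool_rot: [145.1, 0.0, 97.1]
force: [3.1, -6.4, -10.7]
finger_gap: 0.013
```

```bash
python3 - <<'E'
from h import *
from workcell import sense
s=sense();print(s["force"],s["finger_gap"])
show(*[(W(crank(w,.043)[0]),RT) for w in (.2,.1,0,-.1)])
t=snap("t5",[(T(HP,np.array([[0,.12,.192]])),(255,0,255))],"top",(235,375,115,225),5.6)
t=snap("s5",[(T(HP,np.array([[0,.12,.192]])),(255,0,255))],"scene",(200,320,140,250),6)
E
```

```text
[  3.11162163  -6.39411001 -10.68850437] 0.013020916032401315
[-2.2, -10.1, -4.0, 0.0, -0.1, -0.2]
[0.1, -6.2, -2.0, 0.0, -0.1, -0.2]
[2.2, -2.0, -0.2, 0.0, -0.1, -0.2]
[3.8, 2.5, 1.3, 0.0, -0.1, -0.2]
```

View pics/t5.png

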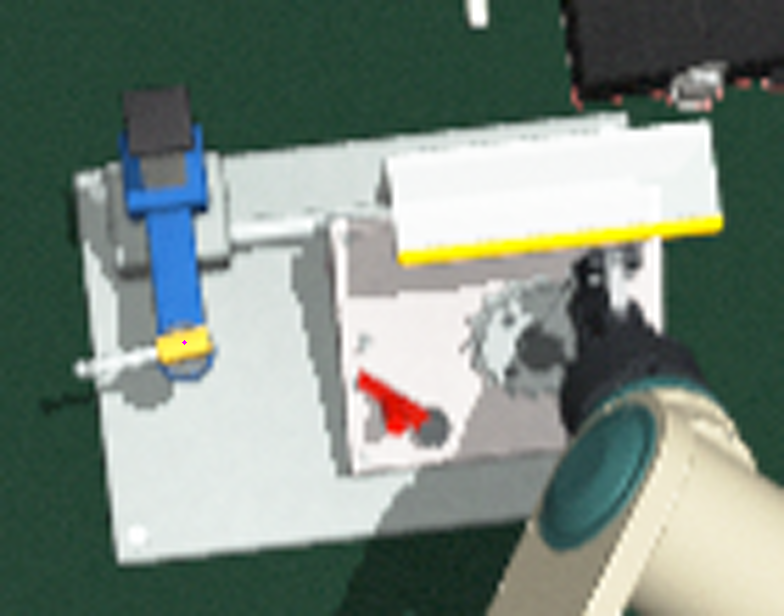

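View pics/s5.png

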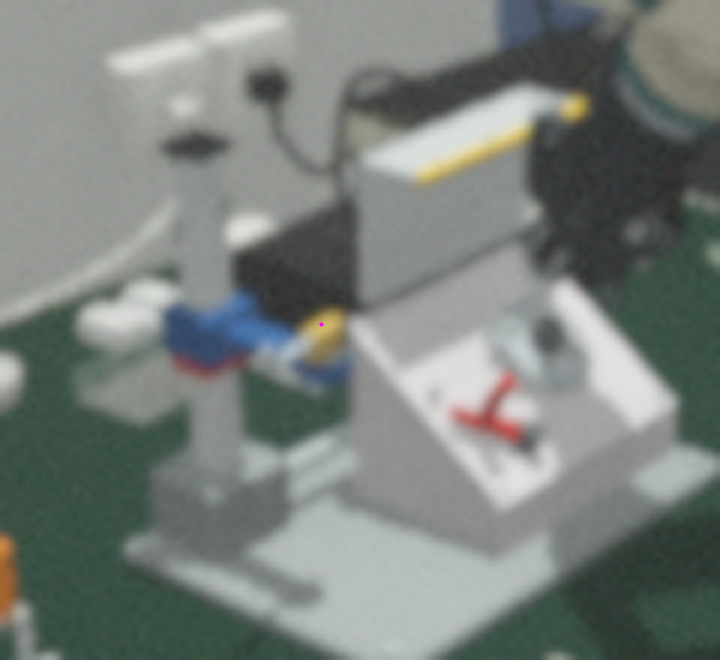

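Emit:
jog_arm --pt "0.6 1.3 0.6 0 0 0 255" --pt "1.2 2.6 1.2 0 0 0 255" --pt "1.8 3.9 1.8 0 0 0 255" --pt "2.4 5.2 2.4 0 0 0 255" --pt "2.8 6 2.6 0 0 0 255" --pt "2.8 6 2.6 0 0 0 255" --pt "2.8 6 2.6 0 0 0 255" --pt "2.8 6 2.6 0 0 0 255"

```text
clock: 7.83
position: [0.6114, -0.1612, 0.154]
tool_rot: [145.4, 0.3, 96.7]
force: [-12.4, -22.9, -11.3]
finger_gap: 0.0128
```

```bash
python3 - <<'E'
from h import *
from workcell import sense
s=sense();print(s["force"],s["finger_gap"])
show(*[(W(crank(w,.043)[0]),RT) for w in (.1,0,-.1,-.2)])
t=snap("s6",[(T(HP,np.array([[0,.12,.192]])),(255,0,255))],"scene",(200,320,140,250),6)
E
```

```text
[-12.44021581 -22.86798406 -11.27324079] 0.012798626624897136
[-0.3, -6.8, -2.0, 0.4, -0.4, 0.2]
[1.7, -2.6, -0.2, 0.4, -0.4, 0.2]
[3.3, 1.8, 1.3, 0.4, -0.4, 0.2]
[4.6, 6.5, 2.6, 0.4, -0.4, 0.2]
```

View pics/s6.png

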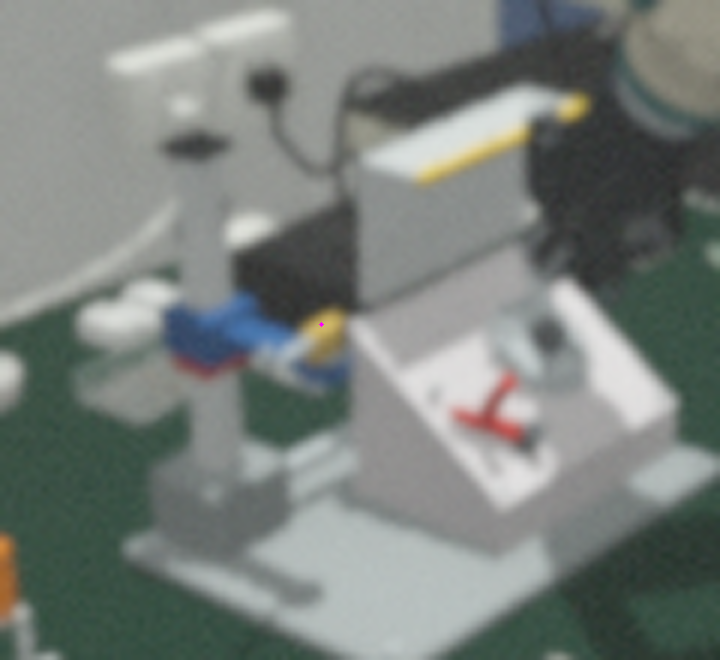

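Emit:
jog_arm --pt "0 0 0 0 0 0 255" --pt "0 0 0 0 0 0 165" --pt "0 0 0 0 0 0 165" --pt "0 0 0 0 0 0 165" --pt "0 0 0 0 0 0 165" --pt "-11 -1.3 16 0 0 0 165" --pt "-23 -2.7 33 0 0 0 165" --pt "-40 -5 57 0 0 0 165"

```text
clock: 8.55
position: [0.5716, -0.1653, 0.2117]
tool_rot: [145.4, 0.3, 96.8]
force: [0.7, 0.6, 0.9]
finger_gap: 0.03
```

```bash
python3 - <<'E'
from h import *
show(*[(W(P(*a)[0]),RT) for a in [(.0,-.03,.13),(-.02,.05,.13),(-.02,.115,.13),(-.02,.115,.041)]])
E
```

```text
[-41.3, -9.8, -10.2, 0.4, -0.3, 0.1]
[-67.1, 67.6, -21.6, 0.4, -0.3, 0.1]
[-74.9, 132.2, -21.6, 0.4, -0.3, 0.1]
[-24.2, 138.3, -94.6, 0.4, -0.3, 0.1]
```

Emit:
jog_arm --pt "-28 -7 -7 0 0 0 255" --pt "-42 10 -10 0.2 -0.2 0 255" --pt "-55 45 -15 0.4 -0.3 0 255" --pt "-67 80 -21 0.4 -0.3 0 255" --pt "-73 115 -21.6 0.4 -0.3 0 255" --pt "-74.9 132.2 -21.6 0.4 -0.3 0 255" --pt "-74.9 132.2 -21.6 0.4 -0.3 0 255" --pt "-74.9 132.2 -21.6 0.4 -0.3 0 255"

```text
clock: 9.22
position: [0.4975, -0.0319, 0.1921]
tool_rot: [144.8, 0.0, 97.0]
force: [0.4, 0.1, -0.6]
finger_gap: 0.0004
```

```bash
python3 - <<'E'
from h import *
A=np.arange(0,6.28,.3)
show(*[(W(P(*a)[0]),RT) for a in [(-.021,.115,.041)]+[(-.02,v,.041) for v in (.11,.1,.09,.08,.07,.063)]+[(-.02,.075,.041),(-.02,.075,.14)]])
snap("t7",[],"top",(235,375,115,225),5.6)
E
```

```text
[49.1, 4.8, -75.6, -0.0, 0.2, -0.1]
[50.5, -0.1, -75.0, -0.0, 0.2, -0.1]
[51.7, -10.0, -75.0, -0.0, 0.2, -0.1]
[52.9, -19.9, -75.0, -0.0, 0.2, -0.1]
[54.1, -29.9, -75.0, -0.0, 0.2, -0.1]
[55.3, -39.8, -75.0, -0.0, 0.2, -0.1]
[56.1, -46.8, -75.0, -0.0, 0.2, -0.1]
[54.7, -34.8, -75.0, -0.0, 0.2, -0.1]
[-1.7, -41.7, 6.1, -0.0, 0.2, -0.1]
```

View pics/t7.png

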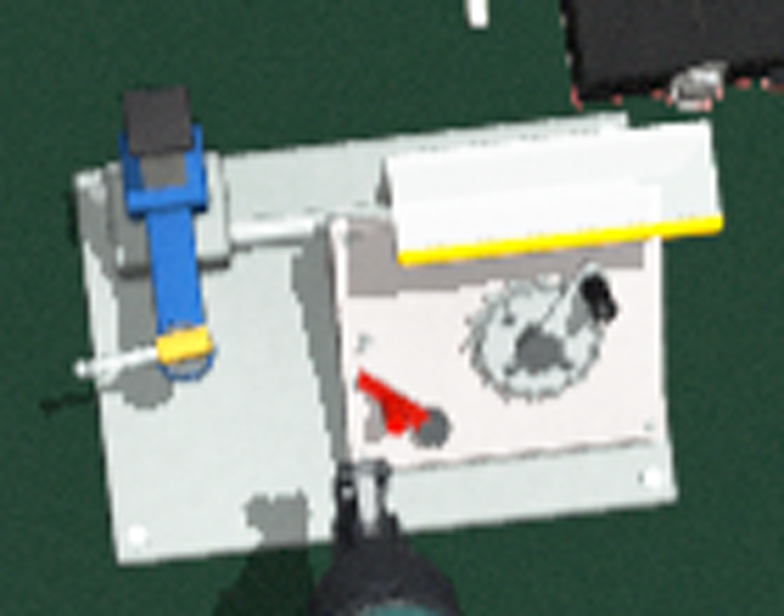

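Emit:
jog_arm --pt "16 1.6 -25 0 0 0 255" --pt "32 3.2 -50 0 0 0 255" --pt "49 4.8 -75 0 0 0 255" --pt "49 4.8 -75 0 0 0 255" --pt "50 0 -75 0 0 0 255" --pt "51 -7 -75 0 0 0 255" --pt "52 -14 -75 0 0 0 255" --pt "53 -21 -75 0 0 0 255"

```text
clock: 9.93
position: [0.5513, -0.0553, 0.1193]
tool_rot: [144.6, 0.1, 96.8]
force: [0.3, 0.4, 0.7]
finger_gap: 0.0001
```

```bash
python3 - <<'E'
from h import *
show(*[(W(P(*a)[0]),RT) for a in [(-.02,v,.041) for v in (.08,.07,.063)]+[(-.02,.07,.041),(-.02,.08,.14)]])
E
```

```text
[0.3, -6.5, -2.2, 0.1, 0.4, 0.1]
[1.5, -16.4, -2.2, 0.1, 0.4, 0.1]
[2.3, -23.4, -2.2, 0.1, 0.4, 0.1]
[1.5, -16.4, -2.2, 0.1, 0.4, 0.1]
[-56.1, -13.3, 78.9, 0.1, 0.4, 0.1]
```

Emit:
jog_arm --pt "0.3 -6.5 -2.2 0 0.3 0 255" --pt "1 -12 -2.2 0 0.3 0 255" --pt "1.6 -18 -2.2 0 0.3 0 255" --pt "2.2 -23 -2.2 0 0.3 0 255" --pt "2.2 -23 -2.2 0 0.3 0 255" --pt "1.5 -15 -2.2 0 0.3 0 255" --pt "-20 -14 28 0 0.3 0 255" --pt "-43 -13 60 0 0.3 0 255"

```text
clock: 10.6
position: [0.5065, -0.0669, 0.1759]
tool_rot: [145.4, -0.1, 96.9]
force: [0.2, 0.3, 1.2]
finger_gap: 0.0
```

```bash
python3 - <<'E'
from h import *
A=np.arange(0,6.28,.3)
c=snap("w8",[(T(HP,knob(a,.054)),(255,255,0)) for a in (0,.12,.3)])
show((np.r_[W([0,.12,0])[:2],.26],Rdown(np.degrees(HP[2])+90)))
E
```

```text
[69.6, 129.7, 72.6, -4.0, 35.3, -0.1]
```

View pics/w8.png

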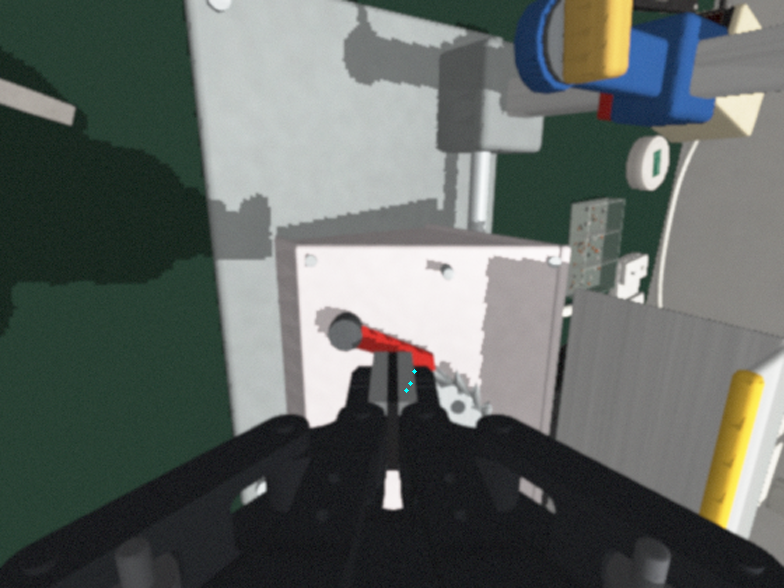

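```bash
python3 - <<'E'
from h import *
show((np.r_[W([0,.12,0])[:2],.29],Rdown(102.6)))
E
```

```text
[69.6, 129.7, 102.6, -5.7, 35.1, 5.4]
```

Emit:
jog_arm --pt "-10 0 38 -1 6 1 170" --pt "-10 10 75 -2 12 2 145" --pt "5 35 100 -3 18 3 145" --pt "25 65 103 -4 24 4 145" --pt "45 95 103 -5 30 5 145" --pt "60 118 102.6 -5.7 35.1 5.4 145" --pt "69.6 129.7 102.6 -5.7 35.1 5.4 145" --pt "69.6 129.7 102.6 -5.7 35.1 5.4 145"

```text
clock: 11.32
position: [0.5782, 0.0657, 0.287]
tool_rot: [-179.7, -0.1, 102.8]
force: [0.0, -0.1, -1.1]
finger_gap: 0.0367
```

```bash
python3 - <<'E'
from h import *
def hk(h,r,z): return np.array([-r*np.cos(h),.12-r*np.sin(h),z])
m=[(T(HP,np.array([hk(-1.47,r,.19) for r in (15,32,50,60)]and[hk(-1.47,r/1000,.19) for r in(15,32,50,60)])),(0,0,255))]
def hb(h,l,w,z): return hk(h,l,z)+w*np.array([-np.sin(h),np.cos(h),0])
m+=[(T(HP,np.array([hb(-1.47,l,w,.192) for l in(-.015,.015) for w in(-.007,.007)])),(255,0,0))]
c=snap("w9",m); snap("t9",[],"top",(235,375,115,225),5.6)
show((np.r_[W([0,.12,0])[:2],.186],Rdown(102.6)))
E
```

```text
[0.0, -0.9, -103.3, -0.0, -0.1, -0.0]
```

View pics/w9.png

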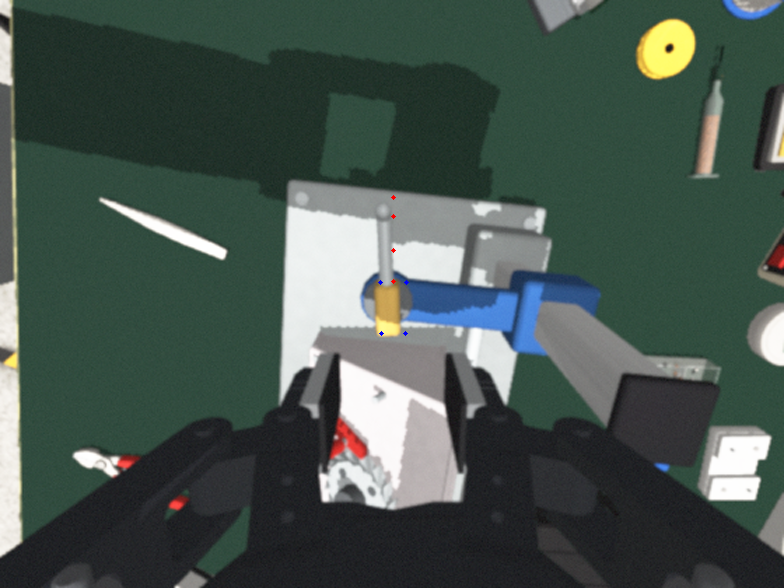

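View pics/t9.png

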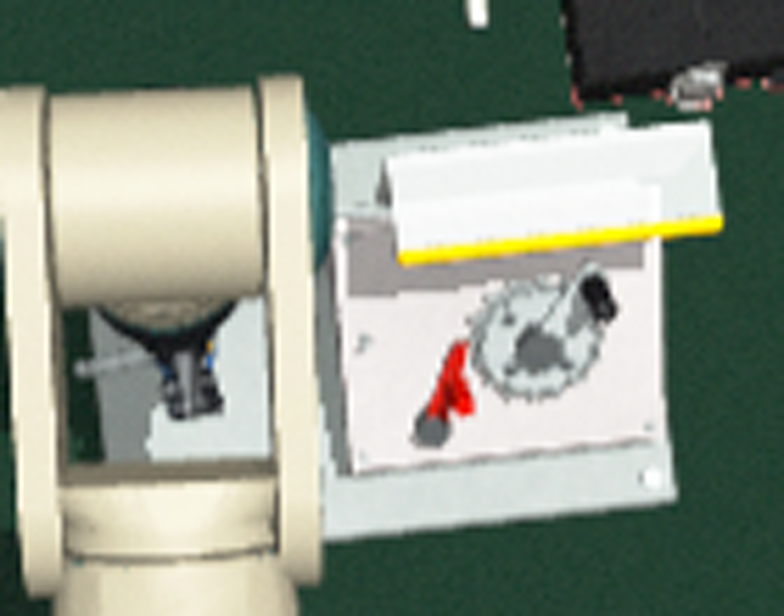

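```bash
python3 - <<'E'
from h import *
im=cv2.imread("pics/w9_raw.png")[190:350,350:440]; cv2.imwrite("pics/w9c.png",cv2.resize(im,None,fx=3.7,fy=3.7))
E
```

```text
(no output)
```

View pics/w9c.png

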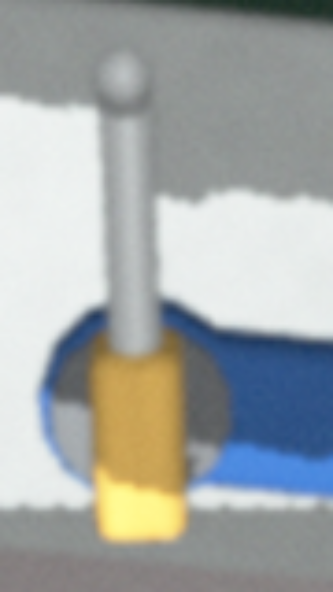

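Emit:
jog_arm --pt "0 -0.9 -20 0 0 0.9 145" --pt "0 -0.9 -45 0 0 1.7 145" --pt "0 -0.9 -70 0 0 1.7 145" --pt "0 -0.9 -90 0 0 1.7 145" --pt "0 -0.9 -103 0 0 1.7 145" --pt "0 -0.9 -103 0 0 1.7 145" --pt "0 -0.9 -103 0 0 1.7 255" --pt "0 -0.9 -103 0 0 1.7 255"

```text
clock: 12.08
position: [0.5764, 0.0615, 0.1884]
tool_rot: [-180.0, 0.0, 104.3]
force: [-31.8, -6.5, 5.6]
finger_gap: 0.0136
```

Emit:
jog_arm --pt "0 0 0 0 0 0 255" --pt "0 0 0 0 0 0 255" --pt "0 0 0 0 0 0 255" --pt "0 0 0 0 0 7 255" --pt "0 0 0 0 0 14 255" --pt "0 0 0 0 0 21 255" --pt "0 0 0 0 0 28 255" --pt "0 0 0 0 0 35 255"

```text
clock: 12.75
position: [0.575, 0.0608, 0.1888]
tool_rot: [-179.8, -0.1, 139.6]
force: [-12.5, -3.5, 0.4]
finger_gap: 0.0121
```

```bash
python3 - <<'E'
from h import *
from workcell import sense
s=sense();print(s["force"],s["torque"],s["finger_gap"],s["joints"])
show((np.r_[W([0,.12,0])[:2],.184],Rdown(np.degrees(HP[2])+180)))
E
```

```text
[-12.53711505  -3.48879054   0.3628521 ] [-0.44992733  1.94587061 -0.10988175] 0.01205245637954925 [  2.42853606  12.86734186  75.1836766   -0.10029608  92.17911039
 -47.15965333]
[1.8, 1.3, -4.8, 0.2, -0.2, 47.3]
```

Emit:
jog_arm --pt "0 0 0 0 0 7 255" --pt "0 0 0 0 0 14 255" --pt "0 0 0 0 0 21 255" --pt "0 0 0 0 0 28 255" --pt "0 0 0 0 0 35 255" --pt "0 0 0 0 0 42 255" --pt "0 0 0 0 0 47.3 255" --pt "0 0 0 0 0 47.3 255"

```text
clock: 13.42
position: [0.5743, 0.0594, 0.1888]
tool_rot: [-179.6, -0.2, -172.9]
force: [-6.3, -5.7, -3.8]
finger_gap: 0.012
```

Emit:
jog_arm --pt "0 0 0 0 0 0.1 255" --pt "0 0 0 0 0 0.1 255" --pt "0 0 0 0 0 0.1 145" --pt "0 0 0 0 0 0.1 145" --pt "0 0 0 0 0 0.1 145" --pt "0 0 0 0 0 0.1 145" --pt "0 0 25 0 0 0.1 145" --pt "0 0 65 0 0 0.1 145"

```text
clock: 14.08
position: [0.5728, 0.0594, 0.2501]
tool_rot: [-179.7, -0.7, -172.8]
force: [0.8, -0.2, -0.4]
finger_gap: 0.037
```

```bash
python3 - <<'E'
from h import *
def hk(h,r,z): return np.array([-r*np.cos(h),.12-r*np.sin(h),z])
def hb(h,l,w,z): return hk(h,l,z)+w*np.array([-np.sin(h),np.cos(h),0])
m=[(T(HP,np.array([hk(0,r/1000,.19) for r in(15,32,50,60)])),(0,0,255))]
m+=[(T(HP,np.array([hb(0,l,w,.192) for l in(-.015,.015) for w in(-.007,.007)])),(255,0,0))]
snap("w10",m)
im=cv2.imread("pics/w10_raw.png")[150:370,340:460]; cv2.imwrite("pics/w10c.png",cv2.resize(im,None,fx=2.7,fy=2.7))
E
```

```text
(no output)
```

View pics/w10.png

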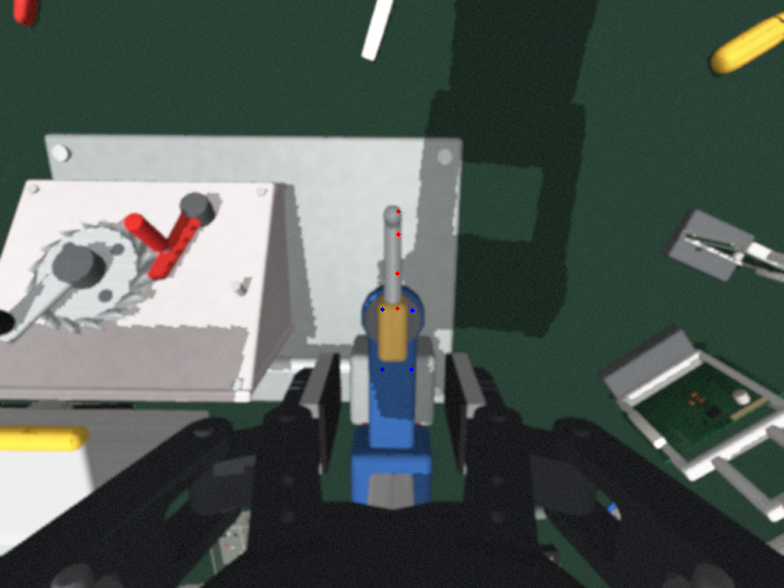

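View pics/w10c.png

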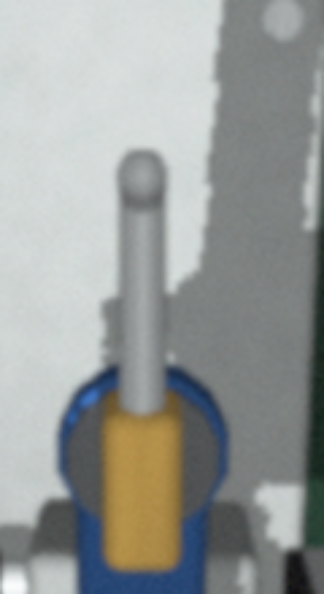

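```bash
python3 - <<'E'
from h import *
from workcell import sense
print(sense()["position"],sense()["tool_rot"])
def hk(h,r,z): return np.array([-r*np.cos(h),.12-r*np.sin(h),z])
def hb(h,l,w,z): return hk(h,l,z)+w*np.array([-np.sin(h),np.cos(h),0])
m=[(T(HP,np.array([hk(0,r/1000,.19) for r in(15,32,50,60)])),(0,0,255))]
m+=[(T(HP,np.array([hb(0,l,w,.192) for l in(-.015,.015) for w in(-.007,.007)])),(255,0,0))]
m+=[(T(HP,np.array([hb(0,l,w,.172) for l in(.015,) for w in(-.007,.007)])),(255,255,0))]
m+=[(T(HP,np.array([[-.1,.175,.012],[.0,.12,.170]])),(255,255,0))]
m+=[(T(HP,P(-.05,.062,.018)),(255,255,0)),(T(HP,knob(0,.054)),(255,255,0)),(T(HP,P(0,0,.03)),(255,255,0))]
snap("w11",m)
E
```

```text
[0.57565272 0.05953964 0.26303831] [-179.59302561    0.31661029 -172.80591382]
```

View pics/w11.png

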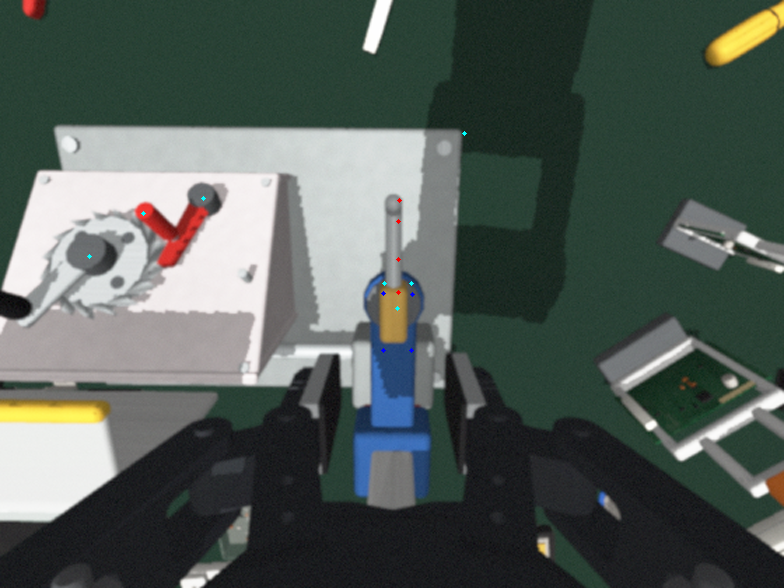

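```bash
python3 - <<'E'
from h import *
show((np.array([.527,.328,.28]),Rdown(73)))
E
```

```text
[-49.5, 268.4, 18.1, 0.8, 0.0, -114.2]
```

Emit:
jog_arm --pt "-5 10 18 0 0 -7 130" --pt "-10 35 18 0 0 -14 130" --pt "-16 65 18 0 0 -21 130" --pt "-22 95 18 0 0 -28 130" --pt "-28 125 18 0 0 -35 130" --pt "-34 155 18 0 0 -42 130" --pt "-38 185 18 0 0 -49 130" --pt "-42 210 18 0 0 -56 130"

```text
clock: 14.85
position: [0.5341, 0.2718, 0.2806]
tool_rot: [-179.7, 0.5, 130.9]
force: [-0.1, -0.4, -0.8]
finger_gap: 0.0417
```

Emit:
jog_arm --pt "-3 20 0 0 0 -7 130" --pt "-5 40 0 0 0 -14 130" --pt "-7 58 0 0 0 -21 130" --pt "-7 62 0 0 0 -28 130" --pt "-7 62 0 0 0 -35 130" --pt "-7 62 0 0 0 -42 130" --pt "-7 62 0 0 0 -49 130" --pt "-7 62 0 0 0 -56 130"

```text
clock: 15.52
position: [0.5273, 0.3341, 0.2812]
tool_rot: [-179.8, 0.5, 74.6]
force: [0.2, 0.2, -0.5]
finger_gap: 0.0419
```

```bash
python3 - <<'E'
from h import *
show((np.array([.527,.328,.28]),Rdown(73)))
E
```

```text
[-0.3, -6.1, -1.2, 0.4, -0.4, -1.6]
```

Emit:
jog_arm --pt "0 -6 -1 0.4 -0.4 -1.6 130" --pt "0 -6 -1 0.4 -0.4 -1.6 130" --pt "0 -6 -1 0.4 -0.4 -1.6 130" --pt "0 -6 -1 0.4 -0.4 -1.6 130" --pt "0 -6 -1 0.4 -0.4 -1.6 130" --pt "0 -6 -1 0.4 -0.4 -1.6 130" --pt "0 -6 -1 0.4 -0.4 -1.6 130" --pt "0 -6 -1 0.4 -0.4 -1.6 130"

```text
clock: 16.18
position: [0.5273, 0.3281, 0.2802]
tool_rot: [180.0, -0.0, 73.0]
force: [-1.0, -0.3, -0.2]
finger_gap: 0.0418
```

```bash
python3 - <<'E'
from h import *
from workcell import sense
print(sense()["position"],sense()["tool_rot"])
def box(x0,x1,y0,y1,z0,z1): return np.array([[x,y,z] for x in(x0,x1) for y in(y0,y1) for z in(z0,z1)])
car=np.array([.527,.328,np.radians(-17)])
snap("w12",[(T(car,box(-.022,.022,-.03,.03,.012,.012)),(0,0,255)),(T(car,box(-.005,.005,-.012,.012,.168,.168)),(255,0,255))])
snap("t12",[],"top",(235,375,115,225),5.6)
E
```

```text
[0.52727695 0.32813702 0.2802044 ] [ 1.79968055e+02 -2.41234885e-02  7.29871333e+01]
```

View pics/w12.png

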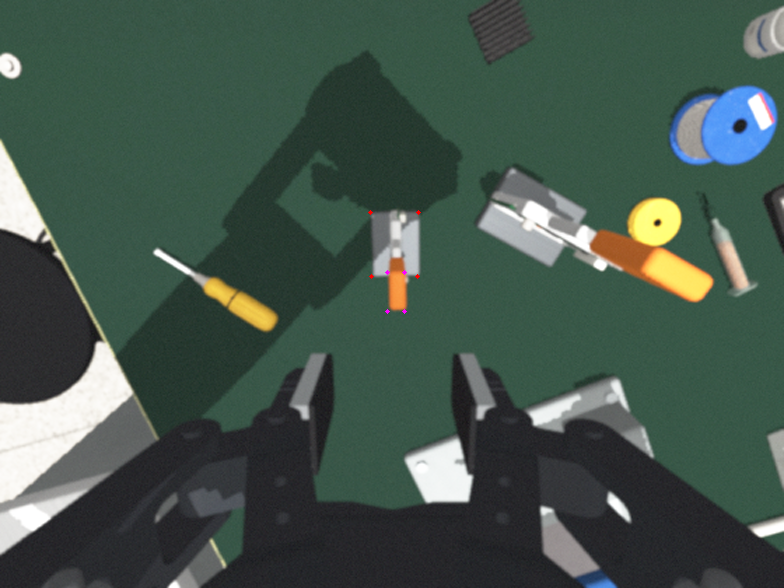

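View pics/t12.png

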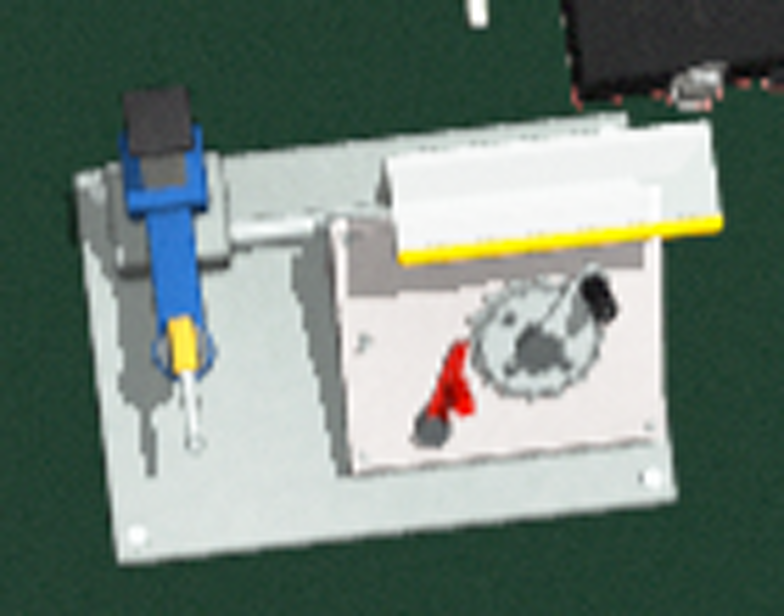

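```bash
python3 - <<'E'
from h import *
c=load("top0")
px=np.array([[78,135],[125,90],[140,105],[92,155]])/7+[165,130]-.4
print(onplane(c,px,.215))
show((np.array([.5279,.329,.143]),Rdown(73)))
E
```

```text
[[0.65269145 0.33386374 0.215     ]
 [0.67211517 0.31437465 0.215     ]
 [0.6656787  0.30789282 0.215     ]
 [0.64412304 0.32775986 0.215     ]]
[0.6, 0.9, -137.2, -0.0, 0.0, 0.0]
```

Emit:
jog_arm --pt "0.6 0.9 -30 0 0 0 130" --pt "0.6 0.9 -60 0 0 0 130" --pt "0.6 0.9 -90 0 0 0 130" --pt "0.6 0.9 -115 0 0 0 130" --pt "0.6 0.9 -130 0 0 0 130" --pt "0.6 0.9 -137 0 0 0 130" --pt "0.6 0.9 -137 0 0 0 130" --pt "0.6 0.9 -137 0 0 0 130"

```text
clock: 16.95
position: [0.5282, 0.3292, 0.1441]
tool_rot: [179.9, -0.1, 73.0]
force: [0.8, 0.3, -0.2]
finger_gap: 0.0416
```

```bash
python3 - <<'E'
from h import *
snap("w13",[])
E
```

```text
(no output)
```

View pics/w13.png

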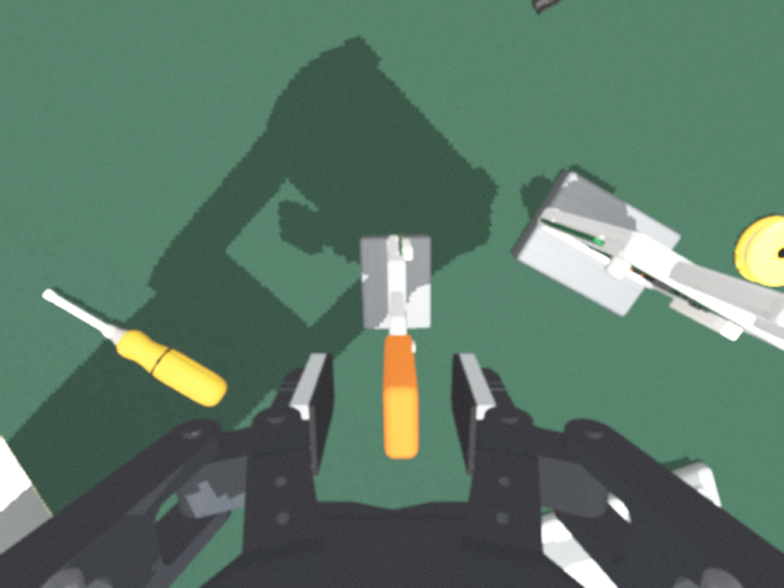

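Emit:
jog_arm --pt "1.5 -0.4 -1 0 0 0 130" --pt "1.5 -0.4 -1 0 0 0 180" --pt "1.5 -0.4 -1 0 0 0 200" --pt "1.5 -0.4 -1 0 0 0 210" --pt "1.5 -0.4 -1 0 0 0 218" --pt "1.5 -0.4 -1 0 0 0 226" --pt "1.5 -0.4 -1 0 0 0 235" --pt "1.5 -0.4 -1 0 0 0 255"

```text
clock: 17.67
position: [0.5302, 0.329, 0.1443]
tool_rot: [179.8, -0.2, 73.0]
force: [0.3, -0.6, 0.9]
finger_gap: 0.0093
```

Emit:
jog_arm --pt "0 0 0 0 0 0 255" --pt "0 0 0 0 0 0 255" --pt "0 0 0 0 0 0 255" --pt "0 0 0 0 0 0 255" --pt "0 0 3 0 0 0 255" --pt "0 0 10 0 0 0 255" --pt "0 0 20 0 0 0 255" --pt "0 0 30 0 0 0 255"

```text
clock: 18.33
position: [0.5301, 0.329, 0.1751]
tool_rot: [179.9, -0.1, 73.0]
force: [0.4, 0.8, -1.8]
finger_gap: 0.0092
```

```bash
python3 - <<'E'
from h import *
snap("w14",[])
snap("s14",[],"scene",(165,325,140,290),4)
E
```

```text
(no output)
```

View pics/w14.png

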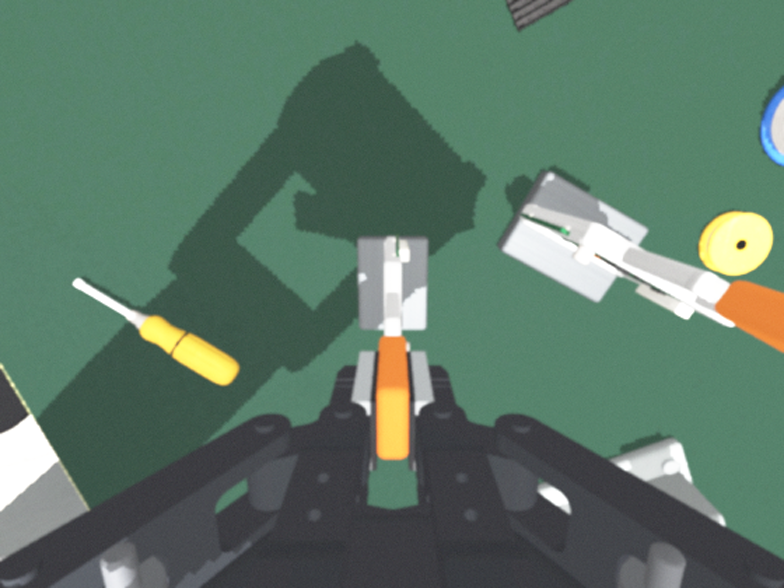

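View pics/s14.png

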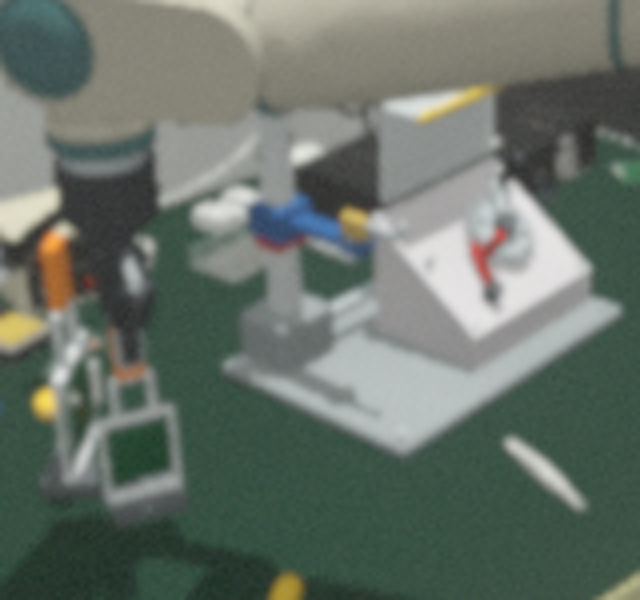

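```bash
python3 - <<'E'
from h import *
c=load("w14"); pos=np.array([.5301,.329,.1751]);R=Rdown(73)
for e in(-.002,0,.002,.004):
  print(e,[(proj(c,pos+R@[e+x,0,-(.168-.1443)])*1.4).round(1).tolist() for x in(.012,-.012)],(proj(c,pos+R@[e+.03,0,-(.012-.1443)])*1.4).round(1).tolist(),(proj(c,pos+R@[e-.03,0,-(.012-.1443)])*1.4).round(1).tolist())
hx=Rh@[1,0,0]; ax=np.array([.574,.0595,0])
for r,z in((.11,.232),(.033,.232),(.033,.212)):
  show((ax-hx*r+[0,0,z],Rdown(96.9)))
E
```

```text
-0.002 [[[399.4, 391.1]], [[399.0, 462.9]]] [[395.0, 238.7]] [[394.7, 330.2]]
0 [[[399.5, 384.7]], [[399.0, 457.2]]] [[395.0, 235.5]] [[394.8, 327.4]]
0.002 [[[399.5, 378.3]], [[399.0, 451.4]]] [[395.0, 232.2]] [[394.8, 324.5]]
0.004 [[[399.5, 371.9]], [[399.1, 445.6]]] [[395.0, 228.9]] [[394.8, 321.6]]
[-66.3, -283.3, 54.4, -0.3, 0.4, 23.9]
[10.1, -274.0, 54.4, -0.3, 0.4, 23.9]
[10.1, -274.0, 34.4, -0.3, 0.4, 23.9]
```

Emit:
jog_arm --pt "0 -8 14 0 0 1 255" --pt "-3 -28 30 0 0 3 255" --pt "-10 -58 45 0 0 6 255" --pt "-19 -90 54 0 0 9 255" --pt "-28 -122 54 0 0 12 255" --pt "-37 -154 54 0 0 15 255" --pt "-46 -184 54 0 0 18 255" --pt "-54 -212 54 0 0 21 255"

```text
clock: 19.1
position: [0.4764, 0.116, 0.2319]
tool_rot: [179.6, -0.3, 94.1]
force: [0.1, -0.3, -1.7]
finger_gap: 0.0091
```

Emit:
jog_arm --pt "-3 -20 0 0 0 1 255" --pt "-6 -40 0 0 0 2 255" --pt "-9 -56 0 0 0 3 255" --pt "-11 -66 0 0 0 3.4 255" --pt "-11 -68 0 0 0 3.4 255" --pt "-11 -68 0 0 0 3.4 255" --pt "-11 -68 0 0 0 3.4 255" --pt "-11 -68 0 0 0 3.4 255"

```text
clock: 19.77
position: [0.4655, 0.0487, 0.2319]
tool_rot: [179.6, -0.4, 97.6]
force: [0.0, -0.2, -1.0]
finger_gap: 0.009
```

```bash
python3 - <<'E'
from h import *
from workcell import sense
print(sense()["position"],sense()["tool_rot"])
hx=Rh@[1,0,0]; ax=np.array([.574,.0602,0])
for r,z in((.11,.232),(.08,.232),(.033,.232),(.033,.212)):
  show((ax-hx*r+[0,0,z],Rdown(96.9)))
snap("w15",[])
snap("s15",[],"scene",(200,320,140,250),6)
snap("t15",[],"top",(235,375,115,225),5.6)
E
```

```text
[0.46547577 0.04868698 0.23187092] [179.60115514  -0.35999964  97.55887618]
[-0.7, -1.7, 0.1, -0.4, 0.4, -0.7]
[29.1, 1.9, 0.1, -0.4, 0.4, -0.7]
[75.8, 7.6, 0.1, -0.4, 0.4, -0.7]
[75.8, 7.6, -19.9, -0.4, 0.4, -0.7]
```

View pics/w15.png

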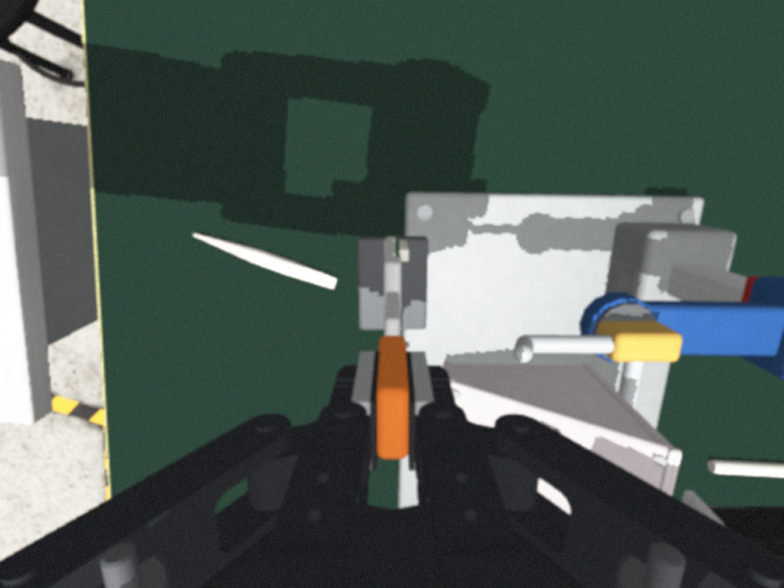

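View pics/s15.png

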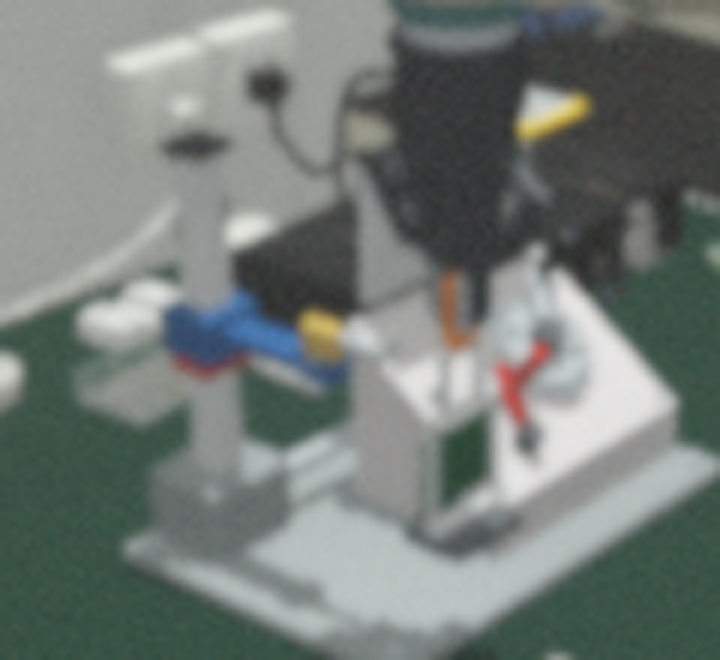

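```bash
python3 - <<'E'
from h import *
c=load("w15")
for p,z in(((600,345),.188),((525,348),.197),((645,340),.192)):
  w=onplane(c,np.array(p)/1.4,z)[0]; d=w-np.array([.574,.0602,z]); print(w, "hoist rel axis",Rh.T@d)
# eye pos: tab top corners at depth
R=Rdown(97.56)
pos=np.array([.46548,.04869,.23187])
for e in(-.002,-.001,0): print(e,[(proj(c,pos+R@[e+x,0,-(.168-.1443)])*1.4).round(1).tolist() for x in(.012,-.012)],[(proj(c,pos+R@[e+x,0,-(.012-.1443)])*1.4).round(1).tolist() for x in(.03,-.03)])
E
```

```text
[0.55534072 0.05696757 0.188     ] hoist rel axis [-0.0189123  -0.00097071  0.        ]
[0.51920328 0.05467234 0.197     ] hoist rel axis [-0.05506411  0.00108569  0.        ]
[0.57174353 0.06316745 0.192     ] hoist rel axis [-0.0018842   0.00321671  0.        ]
-0.002 [[[399.9, 393.8]], [[399.4, 465.6]]] [[[394.2, 241.2]], [[394.0, 332.5]]]
-0.001 [[[399.9, 390.7]], [[399.4, 462.8]]] [[[394.2, 239.6]], [[394.0, 331.1]]]
0 [[[399.9, 387.5]], [[399.4, 459.9]]] [[[394.2, 238.0]], [[394.0, 329.7]]]
```

Emit:
jog_arm --pt "0 -1.5 0 -0.4 0.4 -0.7 255" --pt "8 -0.7 0 -0.4 0.4 -0.7 255" --pt "18 0.5 0 -0.4 0.4 -0.7 255" --pt "28 1.8 0 -0.4 0.4 -0.7 255" --pt "38 3 0 -0.4 0.4 -0.7 255" --pt "46 4 0 -0.4 0.4 -0.7 255" --pt "46 4 0 -0.4 0.4 -0.7 255" --pt "46 4 0 -0.4 0.4 -0.7 255"

```text
clock: 20.58
position: [0.5116, 0.0527, 0.2314]
tool_rot: [-179.9, -0.0, 96.9]
force: [-0.2, 0.4, -1.7]
finger_gap: 0.009
```

```bash
python3 - <<'E'
from h import *
from workcell import sense
print(sense()["position"],sense()["tool_rot"])
hx=Rh@[1,0,0]; ax=np.array([.574,.0602,0])
for r,z in((.033,.232),(.033,.212)):
  show((ax-hx*r+[0,0,z],Rdown(96.9)))
snap("w16",[])
snap("s16",[],"scene",(200,320,140,250),6)
E
```

```text
[0.51160663 0.05266157 0.23140473] [-1.79885568e+02 -9.85540005e-03  9.68740258e+01]
[29.6, 3.6, 0.6, 0.0, -0.1, 0.0]
[29.6, 3.6, -19.4, 0.0, -0.1, 0.0]
```

View pics/s16.png

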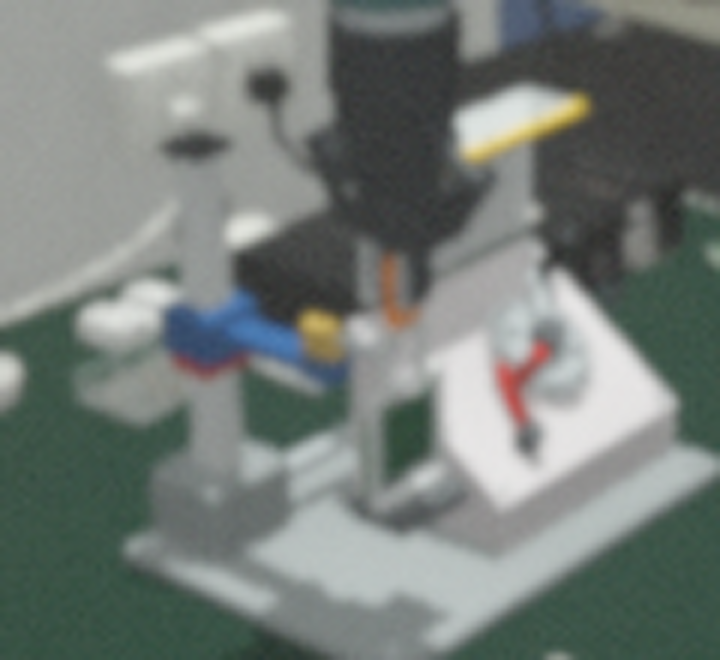

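View pics/w16.png

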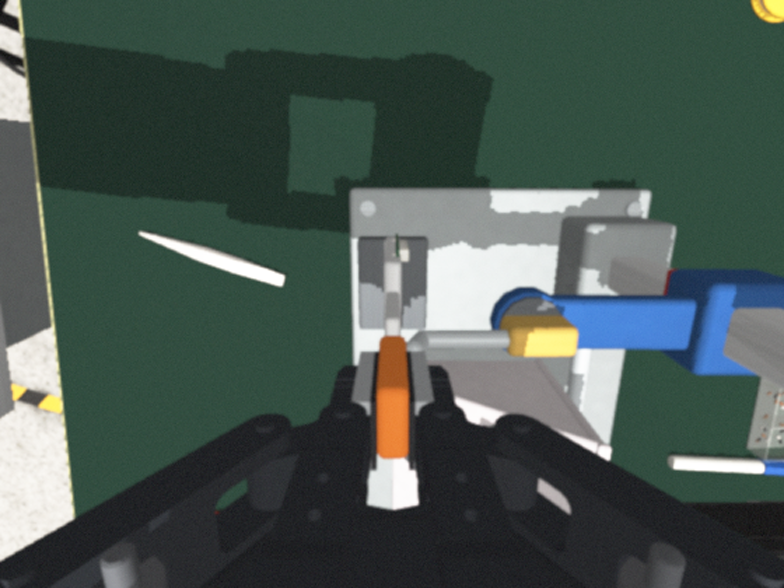

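Emit:
jog_arm --pt "4 0.5 0.6 0 0 0 255" --pt "8 1 0.6 0 0 0 255" --pt "12 1.5 0.6 0 0 0 255" --pt "17 2.1 0.6 0 0 0 255" --pt "22 2.7 0.6 0 0 0 255" --pt "26 3.2 0.6 0 0 0 255" --pt "29.6 3.6 0.6 0 0 0 255" --pt "29.6 3.6 0.6 0 0 0 255"

```text
clock: 21.35
position: [0.5414, 0.0562, 0.232]
tool_rot: [-179.9, -0.0, 96.9]
force: [0.5, 0.2, -1.2]
finger_gap: 0.0093
```

```bash
python3 - <<'E'
from h import *
from workcell import sense
print(sense()["position"],sense()["tool_rot"],sense()["force"])
snap("w17",[])
snap("s17",[],"scene",(200,320,140,250),6)
E
```

```text
[0.54138841 0.05623667 0.23204888] [-1.79906958e+02 -9.57849386e-03  9.68700665e+01] [ 0.50890656  0.22547165 -1.24166207]
```

View pics/s17.png

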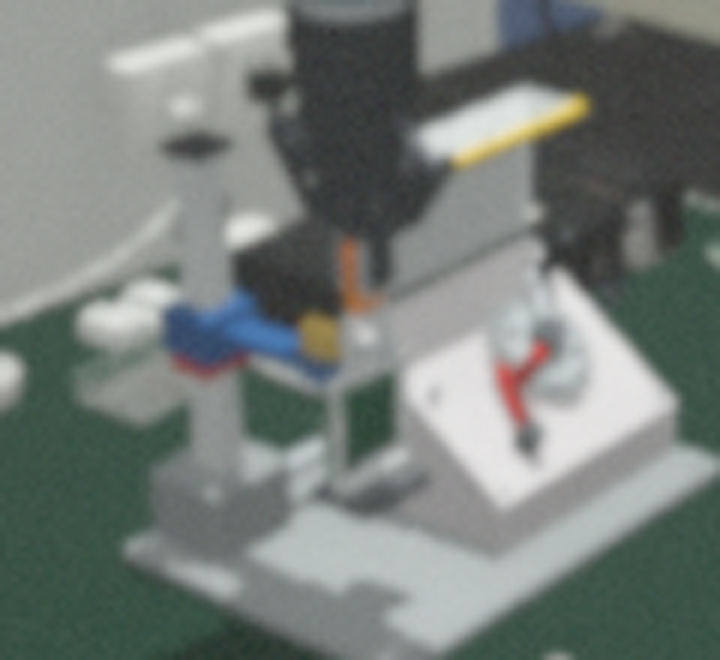

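View pics/w17.png

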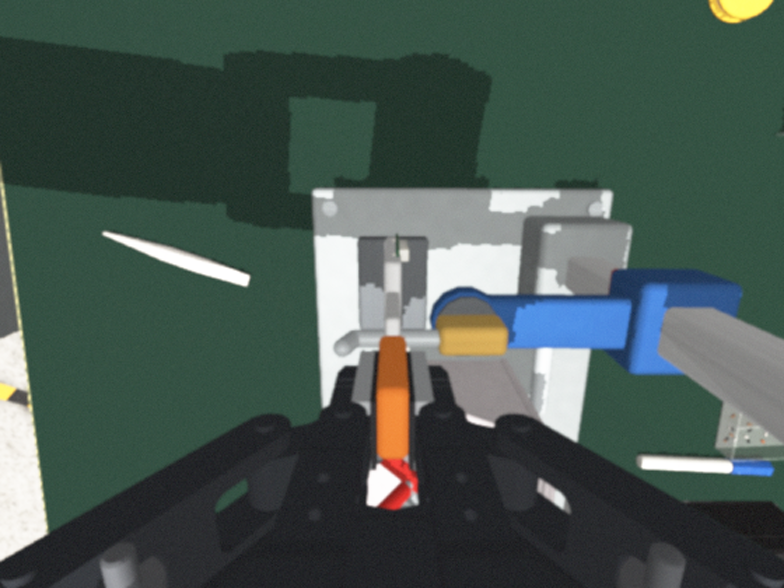

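Emit:
jog_arm --pt "0 0 -3 0 0 0 255" --pt "0 0 -6 0 0 0 255" --pt "0 0 -9 0 0 0 255" --pt "0 0 -12 0 0 0 255" --pt "0 0 -14 0 0 0 255" --pt "0 0 -15.5 0 0 0 255" --pt "0 0 -15.5 0 0 0 255" --pt "0 0 -15.5 0 0 0 255"

```text
clock: 22.12
position: [0.5409, 0.0562, 0.2166]
tool_rot: [-179.9, -0.0, 96.9]
force: [0.5, -0.1, -2.7]
finger_gap: 0.0092
```

Emit:
jog_arm --pt "0 0 -0.4 0 0 0 255" --pt "0 0 -0.8 0 0 0 255" --pt "0 0 -1.1 0 0 0 255" --pt "0 0 -1.3 0 0 0 255" --pt "0 0 -1.5 0 0 0 255" --pt "0 0 -1.5 0 0 0 255" --pt "0 0 -1.5 0 0 0 255" --pt "0 0 -1.5 0 0 0 255"

```text
clock: 22.78
position: [0.5409, 0.0562, 0.2154]
tool_rot: [-179.9, -0.0, 96.9]
force: [-0.0, 0.3, 1.4]
finger_gap: 0.0087
```

Emit:
jog_arm --pt "0 0 -0.3 0 0 0 232" --pt "0 0 -0.3 0 0 0 228" --pt "0 0 -0.3 0 0 0 224" --pt "0 0 -0.3 0 0 0 220" --pt "0 0 -0.3 0 0 0 216" --pt "0 0 -0.3 0 0 0 208" --pt "0 0 -0.3 0 0 0 198" --pt "0 0 -0.3 0 0 0 185"

```text
clock: 23.45
position: [0.5409, 0.0562, 0.2151]
tool_rot: [-179.9, -0.0, 96.9]
force: [0.4, 0.6, 0.0]
finger_gap: 0.0238
```

```bash
python3 - <<'E'
from h import *
from workcell import sense
print(sense()["position"],sense()["finger_gap"],sense()["force"])
snap("w18",[])
E
```

```text
[0.54094355 0.05619403 0.21509108] 0.023787085146153426 [3.67519925e-01 6.37855755e-01 6.07495434e-04]
```

View pics/w18.png

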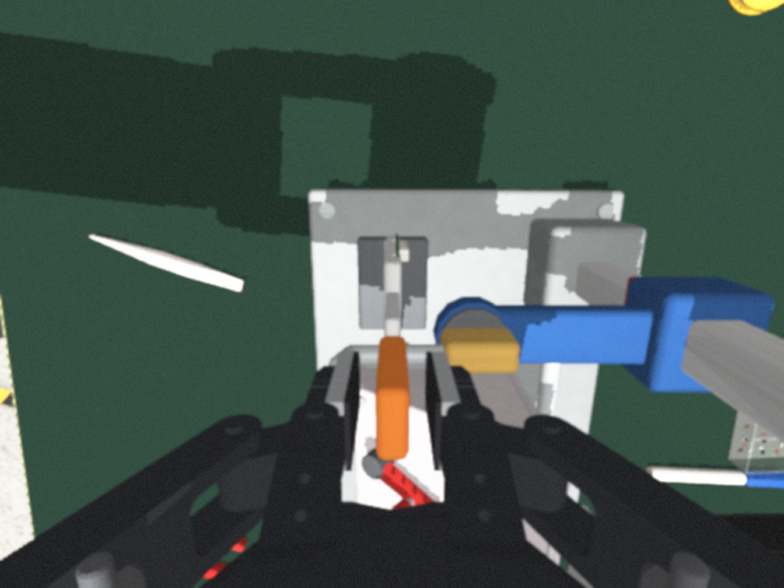

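Emit:
jog_arm --pt "0 0 0 0 0 0 180" --pt "0 0 5 0 0 0 180" --pt "0 0 15 0 0 0 180" --pt "0 0 30 0 0 0 180" --pt "0 0 45 0 0 0 180" --pt "0 0 65 0 0 0 180" --pt "0 0 85 0 0 0 180" --pt "0 0 100 0 0 0 180"

```text
clock: 24.17
position: [0.5411, 0.0562, 0.3183]
tool_rot: [179.9, 0.0, 96.9]
force: [1.1, -0.2, -0.4]
finger_gap: 0.0247
```

Emit:
jog_arm --pt "-10 -10 5 0 0 0 180" --pt "-30 -35 10 0 0 0 180" --pt "-55 -65 10 0 0 0 180" --pt "-75 -100 10 0 0 0 180" --pt "-90 -135 10 0 0 0 180" --pt "-95 -165 10 0 0 0 180" --pt "-100 -180 10 0 0 0 180" --pt "-100 -180 10 0 0 0 180"

```text
clock: 24.83
position: [0.4402, -0.1263, 0.3295]
tool_rot: [179.8, 0.1, 96.6]
force: [-0.8, 0.4, 0.3]
finger_gap: 0.0254
```

```bash
python3 - <<'E'
from h import *
from workcell import sense
print(sense()["clock"],sense()["qd"].round(2))
snap("t19",[],"top",(235,375,115,225),5.6)
snap("s19",[],"scene",(165,325,130,290),4)
snap("t19f",[],"top",None,1.4)
E
```

```text
24.8333 [ 3.96  0.43 -0.15  1.4  -0.13  3.72]
```

View pics/t19.png

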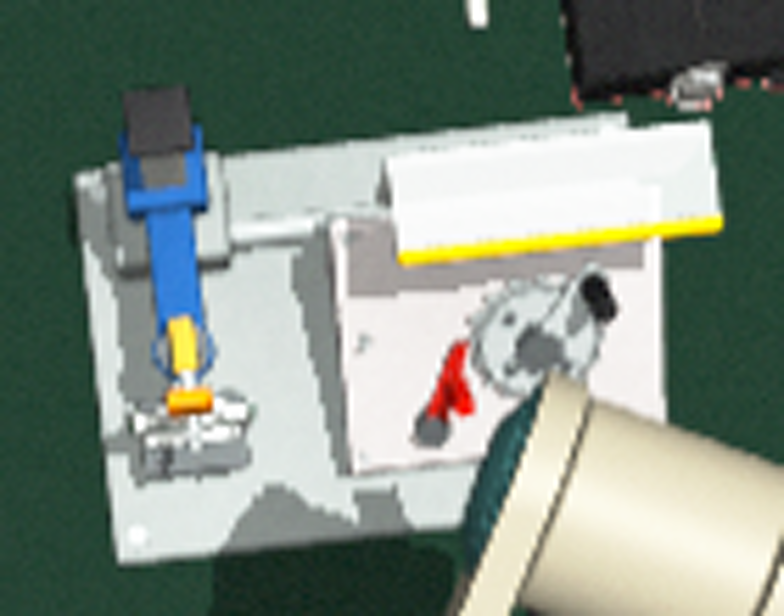

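View pics/s19.png

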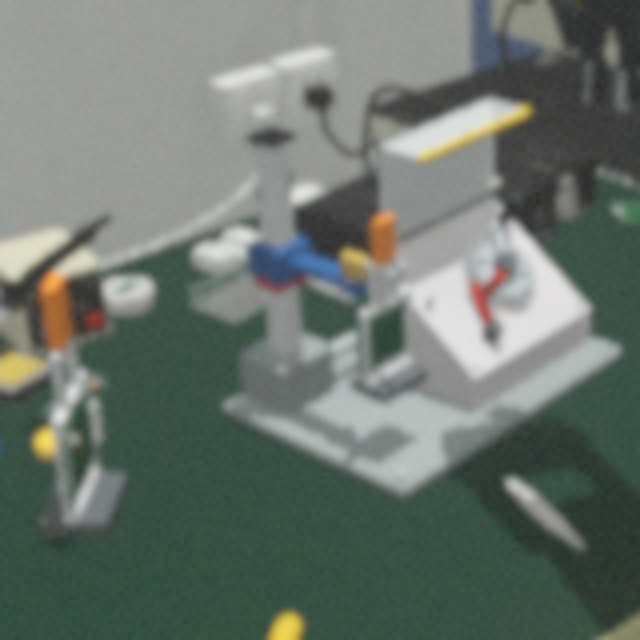

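View pics/t19f.png

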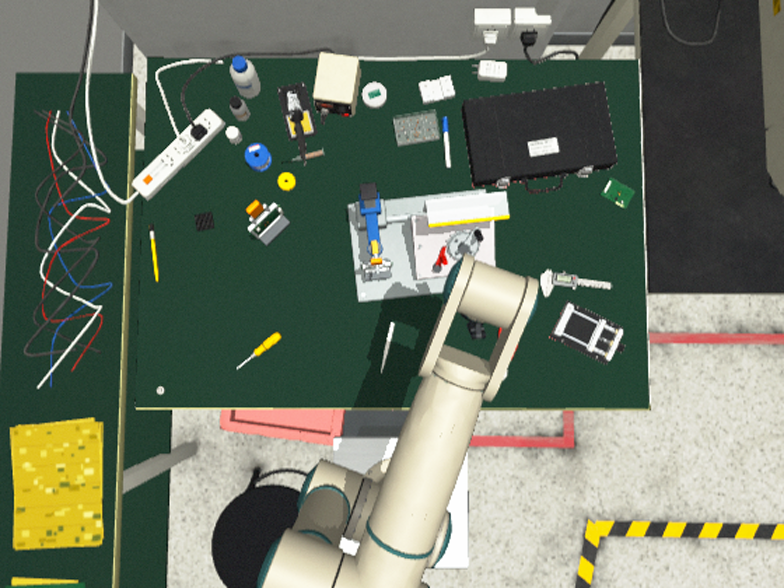

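Emit:
jog_arm --pt "0 0 0 0 0 0 180" --pt "0 0 0 0 0 0 180" --pt "0 0 0 0 0 0 180" --pt "0 0 0 0 0 0 180" --pt "0 0 0 0 0 0 180" --pt "0 0 0 0 0 0 180" --pt "0 0 0 0 0 0 180" --pt "0 0 0 0 0 0 180"

```text
clock: 25.65
position: [0.4413, -0.1232, 0.3289]
tool_rot: [179.9, 0.0, 96.9]
force: [0.2, 0.2, 0.0]
finger_gap: 0.0252
```

```bash
python3 - <<'E'
from h import *
snap("t20",[(T(HP,crank(0,.068)),(0,255,255)),(T(HP,knob(0,.054)),(255,255,0)),(T(HP,np.array([[-.032,.12,.239],[0,.12,.192]])),(255,0,0))],"top",(235,375,115,225),5.6)
a=cv2.imread("pics/t19_raw.png").astype(int);b=cv2.imread("pics/t20_raw.png").astype(int)
print(np.abs(a-b)[380:490,120:270].mean())
E
```

```text
1.4108888888888889
```

View pics/t20.png

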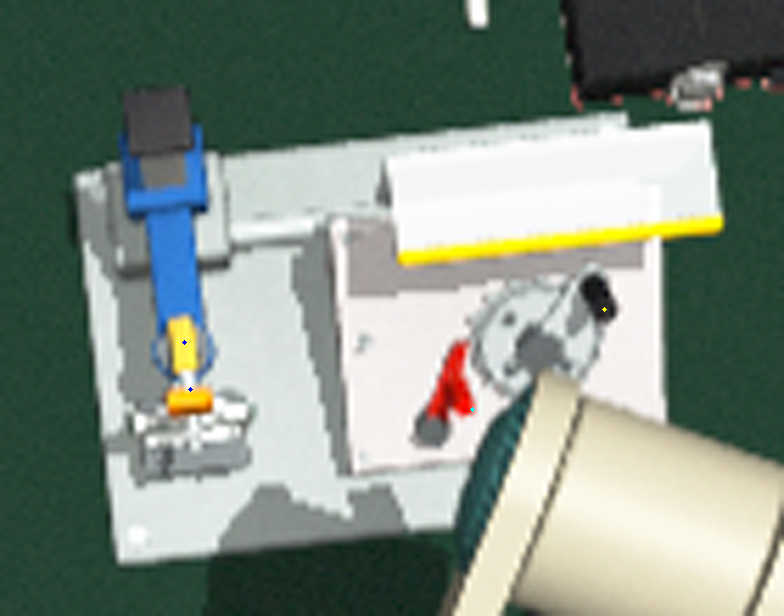

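```bash
python3 - <<'E'
from workcell import close_job
print(close_job())
E
```

```text
the job is handed in; nothing more can be done
None
```

The job is done in the order asked and handed in at about 26 s; the hand-in gives no verdict, so what follows is from my own checks.

**What I did**
- **Pawl off:** I flipped it back onto its rest.
- **Crank:** I turned it back until it met its stop. A 6 mm further push moved it only 0.7 mm, at about 28 N, and the carriage sits at the red stop.
- **Pawl in:** I pushed it back into the teeth.
- **Hook:** I turned it to face the front.
- **Carrier:** I hung the small carrier, the one whose size matches, by its eye on the hook.

**Last checks, with the robot clear of everything**
- The top and scene pictures show the crank at wheel angle 0 and the pawl in the teeth.
- The carrier hangs still: two top pictures about 0.8 s apart differ only by noise.
- The bystanders look to be where they were. I judged this by eye; the arm partly covered the cutter in the last full picture.
- The hook's forward direction was last checked in the wrist picture after I let go of it. There it lay parallel to the tool, within about a degree, and the top view agrees.

**Disagreements**
- The hoist position from the top camera was about 3 mm off from where the gripper met the hook in x and y. I used the contact position for hanging.
- This offset caused side forces of up to about 32 N in the fingers while they were gripping, which is under the limits.

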